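# Clamp freshly glued stamps in the screw press

## Task

The rubber on the block stamps lying on the table has just been glued and must set in the screw press, which was left closed: wind its crank up anticlockwise, draw the tray out, and seat every stamp flat and square, rubber down, in the pocket cut to its size. Then slide the tray fully home, wind the crank clockwise all the way down to its stop so that the sprung platen bears on the stamps, and leave them clamped; do not disturb the glue stick or the little tin.

Things in the scene. Friction and masses are not known exactly. Their poses are not given: they have to be found in the camera images.
- stamp_wide_c (a point): Centre (half-way up) of a loose beech block stamp 40 x 52 x 20 mm (x by y by height), black rubber underneath, lying rubber down; may be absent. Its x axis runs along the short side, its z axis up.
- pocket_wide (a point): Centre of the mouth, level with the deck, of the tray pocket cut for the 40 x 52 x 20 mm stamp: 3 mm longer and wider than the stamp and 8 mm deep, so that its top stands 12 mm above the deck and its centre 2 mm above this point when it lies flat on the cork floor. Axes as the tray's: z up, x to the back of the press. The stamp's short side lies along this y, its long side along this x; either way round.
- stamp_mid_c (a point): Centre (half-way up) of a loose beech block stamp 32 x 45 x 22 mm (x by y by height), black rubber underneath, lying rubber down; may be absent. Its x axis runs along the short side, its z axis up.
- pocket_mid (a point): Centre of the mouth, level with the deck, of the tray pocket cut for the 32 x 45 x 22 mm stamp: 3 mm longer and wider than the stamp and 10 mm deep, so that its top stands 12 mm above the deck and its centre 1 mm above this point when it lies flat on the cork floor. Axes as the tray's: z up, x to the back of the press. The stamp's short side lies along this y, its long side along this x; either way round.
- stamp_long_c (a point): Centre (half-way up) of a loose beech block stamp 22 x 60 x 20 mm (x by y by height), black rubber underneath, lying rubber down; may be absent. Its x axis runs along the short side, its z axis up.
- pocket_long (a point): Centre of the mouth, level with the deck, of the tray pocket cut for the 22 x 60 x 20 mm stamp: 3 mm longer and wider than the stamp and 8 mm deep, so that its top stands 12 mm above the deck and its centre 2 mm above this point when it lies flat on the cork floor. Axes as the tray's: z up, x to the back of the press. The stamp's short side lies along this y, its long side along this x; either way round.
- tray (a joint): How far the press tray is drawn out, m: 0 = home under the platen against its stop, 0.145 = fully out. It slides level, along its own x axis, on rails with about 1.5 N of friction and stays where it is left. The tray is an aluminium plate with a plywood deck 86 mm deep (x) and 156 mm wide (y), deck top 34 mm above the table, with three pockets side by side, 24 mm of deck between the stamps.
- tray_knob (a point): Centre (half-way up) of the tray's upright wooden knob, 23 mm across and 38 mm high, fixed on the end of a flat strap 34 mm wide whose top is 19 mm under this point; this point is 45 mm above the table, 125 mm in front of the line of pocket centres. Axes as the tray's: x points the way the tray slides home.
- crank (a joint): Angle of the press crank, rad: 0 = screw fully up, 18.85 (three turns) = screw fully down on its stop. Grows when the crank is turned clockwise seen from above. The screw, crank and grip sink 8 mm a turn. About 0.12 N m of friction, so it stays where it is left.
- crank_grip (a point): Centre of the crank's grip, an upright turned wooden handle 24 mm across and 58 mm high that spins freely on its pin, 55 mm from the screw axis. Below it is the crank arm, with its top 32 mm under this point. Its height falls with the screw; at crank angle 0 it is 219 mm above the table.
- crank_axis (a point): A fixed point on the upright screw axis of the press, 200 mm above the table. x axis points to the back of the press: the tray comes out to -x. The press is a dark steel frame 212 mm wide with two columns and a crosshead whose top is 140 mm above the table.
- platen (a joint): How far the sprung platen (a steel plate 86 x 146 mm with a rubber face) is pushed up against its springs, m: 0 = hanging free, about 0.004 when the screw is fully down on seated stamps, 0.006 at most. With the screw fully up its face is 20 mm above the tops of seated stamps, so above a crank angle of about 15 it is in their way.
- glue_stick: Bystander: a glue stick standing on end, 27 mm across, 87 mm high; origin at the centre of its foot.
- balm_tin: Bystander: a small round screw-lid tin, 39 mm across, 16 mm high; origin at the centre of its underside.
Things that resemble listed ones, but are neither listed nor needed, are in the scene too. What is shaped like the part that bears stamp_wide_c but purple is not meant.

How it is judged:
On the way, in this order (a step that is already met when the one before it is completed fails the run):
1. every stamp present lies flat and square in its own pocket, the tray still out (horizontal distance between stamp_wide_c and pocket_wide below 0.004 m and z of stamp_wide_c in the frame of pocket_wide between 0 and 0.004 m and angle between each of stamp_wide_c, stamp_long_c, stamp_mid_c's own z axis and vertical below 0.05 rad and angle between the x axis of stamp_wide_c and the y axis of pocket_wide, either way round below 0.12 rad and horizontal distance between stamp_long_c and pocket_long below 0.004 m and z of stamp_long_c in the frame of pocket_long between 0 and 0.004 m and angle between the x axis of stamp_long_c and the y axis of pocket_long, either way round below 0.12 rad and horizontal distance between stamp_mid_c and pocket_mid below 0.004 m and z of stamp_mid_c in the frame of pocket_mid between -0.001 and 0.003 m and angle between the x axis of stamp_mid_c and the y axis of pocket_mid, either way round below 0.12 rad and value of joint tray above 0.1 m), for 0.2 s.
2. the tray is fully home with the stamps still seated and the platen still clear of them (horizontal distance between stamp_wide_c and pocket_wide below 0.004 m and z of stamp_wide_c in the frame of pocket_wide between 0 and 0.004 m and angle between each of stamp_wide_c, stamp_long_c, stamp_mid_c's own z axis and vertical below 0.05 rad and angle between the x axis of stamp_wide_c and the y axis of pocket_wide, either way round below 0.12 rad and horizontal distance between stamp_long_c and pocket_long below 0.004 m and z of stamp_long_c in the frame of pocket_long between 0 and 0.004 m and angle between the x axis of stamp_long_c and the y axis of pocket_long, either way round below 0.12 rad and horizontal distance between stamp_mid_c and pocket_mid below 0.004 m and z of stamp_mid_c in the frame of pocket_mid between -0.001 and 0.003 m and angle between the x axis of stamp_mid_c and the y axis of pocket_mid, either way round below 0.12 rad and value of joint tray below 0.004 m and value of joint platen below 0.001 m), for 0.2 s.
3. the crank is wound down to its stop and the platen bears on the stamps (value of joint crank above 18.35 rad and value of joint platen above 0.002 m), for 0.2 s.
At the end, for the whole second after the job is handed in: Every stamp present is in its own pocket: centre within 4 mm sideways, height within 2 mm of fully down, tilt < 0.05 rad, square within 0.12 rad; the tray is within 4 mm of home; the crank is within 0.5 rad of its lower stop; the platen is pushed up over 2 mm by the stamps (all of step 3 and horizontal distance between stamp_wide_c and pocket_wide below 0.004 m and z of stamp_wide_c in the frame of pocket_wide between 0 and 0.004 m and angle between each of stamp_wide_c, stamp_long_c, stamp_mid_c's own z axis and vertical below 0.05 rad and angle between the x axis of stamp_wide_c and the y axis of pocket_wide, either way round below 0.12 rad and horizontal distance between stamp_long_c and pocket_long below 0.004 m and z of stamp_long_c in the frame of pocket_long between 0 and 0.004 m and angle between the x axis of stamp_long_c and the y axis of pocket_long, either way round below 0.12 rad and horizontal distance between stamp_mid_c and pocket_mid below 0.004 m and z of stamp_mid_c in the frame of pocket_mid between -0.001 and 0.003 m and angle between the x axis of stamp_mid_c and the y axis of pocket_mid, either way round below 0.12 rad and value of joint tray below 0.004 m); the robot touches nothing.
It fails at once if the glue stick is moved more than 3 cm or knocked over (distance of glue_stick from where it was at the start of the episode above 0.03 m or angle between glue_stick's own z axis and vertical above 0.5 rad).
It fails at once if the tin is moved more than 3 cm (distance of balm_tin from where it was at the start of the episode above 0.03 m).
Of stamp_wide, stamp_long, stamp_mid only 2 to 3 are there at a start; the rules pass over those that are not, and their reading is None.
At some moment in a run one of stamp_wide, stamp_long, stamp_mid may be knocked a few centimetres aside while the robot is not near it.
Once in a run the grip may slacken for a moment while it holds something.
It also fails if it takes over 208 s, if anything falls off the work surface, if the arm or the gripper's body presses on something with over 40 N, if the wrist force passes 120 N, or if a joint passes its speed limit or range.

## Robot

A 6-joint arm with a two-finger parallel gripper is mounted at the origin on the work surface; the furniture and walls round the work are solid. World frame = base frame: x ahead of the robot, y to its left, z up, the work surface at z = 0. Lengths are in m, angles in rad, forces in N, time in s.
With the tool pointing down it reaches from about 0.3 to 0.875 m from the base axis. Payload 4.2 kg.
Tool frame: the origin (TCP) lies midway between the tips of the shut fingers; the grasp point (between the pads) lies 19 mm behind it; z points along the fingers, y is the direction in which the jaws open and shut (so a half turn about z gives the same grasp; the last joint's range is limited). The gripper opens to 85 mm and grips with 20 to 120 N. Pads are 22 mm wide; open, the fingers measure 114 mm over their backs; the gripper's body (76 mm by 85 mm) begins 54 mm behind the grasp point. The pads swing forward as they close: fully open they stand 13 mm farther back than shut.
Start: joints at [1.155, 0.32, 1.565, -0, 1.257, -0.02], TCP at [0.222, 0.531, 0.231] pointing down, gripper open.
Joint ranges: [-3.11, 3.11], [-0.84, 2.01], [0.21, 2.61], [-1.34, 4.49], [0.05, 2.63], [-2.56, 2.56]. Speed limits (rad/s): [2.57, 2.57, 3.14, 3.14, 3.14, 3.14].

## Interface

Orientations are given as a 3x3 rotation matrix whose columns are the frame's x, y, z axes.
In Python, from rig import env gives the robot as it stands.
- The arm moves only by the tool servo_tool, never from a script. Its arguments are lists of equal length, an entry for each row: "gripper": the gripper's target within -1 to 1 (fully open at 1, half-way at 0, shut at -1); "travel": the shift along the tool's x, y, z in mm, a list of three; "roll": the turn about the tool's z in rad. In form: {"gripper": [gripper, ...], "travel": [[x, y, z], ...], "roll": [roll, ...]}. A call has exactly 8 rows; each row shifts and turns the commanded pose from where the row before left it, along the tool's axes as they then stand; what a row does not reach is not made up. A row lasts 1/10 s, in which the tool goes at most 50 mm and 8.59 degrees, less where a joint would pass 70% of its speed; a pose out of reach is approached as far as the arm can. A call is refused whole if a number of a shift passes 50 or a number of a turn 0.15, either way. A call with a gripper value outside its range is refused whole. The fingers move at their own pace and stop on an object; "newtons" is the grip in N (left out, the last holds). Time passes only in rows, so rows that do not move let the fingers close, or fill a call up. It gives the time, the measured TCP pose, the force and the opening at its end, in the units of the state.
- env.sense(): the state, without advancing time (a new reading comes with each control period).
- env.camera(name): name is "scene" or "top"; returns (picture, depth): 480x640x3 uint8, red, green, blue; 480x640 float32, m along the optical axis (not along the pixel's ray), 0 where there is no reading.
- env.get_calibration(name): a dict with "fx", "fy", "cx", "cy" (pixels), "camera_from_world" (4x4, takes a point from world to camera coordinates). Camera axes: x right, y up, looking along -z (the intrinsics and any distortion apply to the point x, -y, -z); pixel columns grow to the right and rows downward; lengths in m; the calibration is good to about 2 mm. A picture is of the moment at which its call begins. get_calibration takes no time and is no camera call.
- env.sign_off(): hands the job in, once; it reports no verdict.
Trained networks look in the newest picture that a camera, given by its name, has taken for a name from the list of things; names that differ only in an ending like _2 or _b are one class to them, and where a whole thing is asked for, a point or a joint stands for the part that bears it (a point fixed in the world has none). Each returns a list of dicts, best first, with "score" (0 to 1); they miss things now and then, are a little off and sometimes report something else, mostly with a low value. They report only what shows in the picture. A call takes as long as a camera call. They do not tell look-alikes from the thing itself.
- env.spot_in(query, camera): "xy" ([column, row] as shares, 0 to 1, of the picture: columns of its width, rows of its height, amid what is visible of it).
- env.outline_of(query, camera): "region" (480x640 bool, what is visible of it) and "xy" ([column, row] as shares, 0 to 1, of the picture: columns of its width, rows of its height, amid what is visible of it).
- env.place_of(query, camera): "xy" ([column, row] as shares, 0 to 1, of the picture: columns of its width, rows of its height: a listed point, or the origin of a listed thing).
The state is a dict: "clock": time; "q": joint angles; "joint_vel": joint speeds; "joint_efforts": joint torques, N m; "ee_pos": TCP position; "eef_rot": TCP orientation; "wrist_force": force on the tool from outside, world axes, zero at the start; "wrist_torque": the same for the moment, N m; "opening": opening from 0.0 (shut) to 1.0 (fully open).
Only numpy, scipy, OpenCV 4.12 (cv2) and the standard library are available. Lean on these libraries where they do the work, as an engineer would, in place of code of your own. Each camera call takes 0.05 s, during which the arm holds its last target. There are 200 camera calls.

## Working session

There is one attempt and no reset: what is moved stays moved. The work goes in short steps, Python scripts to look and compute and a tool call to move; the robot and the scene stay as the last step left them, time stands still between calls to the robot, and variables do not carry over. Pictures are saved under pics/ and viewed, on a budget of 14 in all, crops included, one or two more only if the job needs it, and the job is handed in when it is done.

Besides the shell and the picture viewer there is one more tool, called after "Request:" as a command line: name --pt "numbers of a row" for each row, then --argument value for the rest. servo_tool: Moves the arm, as the interface text tells. Its arguments: {"type":"object","properties":{"gripper":{"type":"array","items":{"type":"number"}},"travel":{"type":"array","items":{"type":"array","items":{"type":"number"}}},"roll":{"type":"array","items":{"type":"number"}},"newtons":{"type":"number"}},"required":["gripper","travel","roll"]}

```bash
ls; mkdir -p pics; cat > h.py <<'E'
import numpy as np, cv2
from rig import env
def save(img,n): cv2.imwrite('pics/'+n+'.png',cv2.cvtColor(img,cv2.COLOR_RGB2BGR))
def ray(cam,xy):
    c=env.get_calibration(cam); u,v=xy
    d=np.array([(u-c['cx'])/c['fx'],-(v-c['cy'])/c['fy'],-1.0])
    M=np.linalg.inv(np.array(c['camera_from_world'])); return M[:3,3],M[:3,:3]@d
def atz(cam,px,z):
    o,d=ray(cam,px); return o+d*(z-o[2])/d[2]
def deproj(cam,px,depth):
    o,d=ray(cam,px); return o+d*depth
def proj(cam,p):
    c=env.get_calibration(cam); q=np.array(c['camera_from_world'])@np.r_[p,1]
    return np.array([c['cx']+c['fx']*q[0]/-q[2], c['cy']-c['fy']*q[1]/-q[2]])
def cloud(cam,depth):
    c=env.get_calibration(cam); v,u=np.mgrid[:480,:640]
    d=np.stack([(u-c['cx'])/c['fx'],-(v-c['cy'])/c['fy'],-np.ones(u.shape)],-1)*depth[...,None]
    M=np.linalg.inv(np.array(c['camera_from_world'])); return d@M[:3,:3].T+M[:3,3]
E
python3 - <<'E'
from h import *
np.set_printoptions(precision=3,suppress=True)
for cam in ('top','scene'):
    im,d=env.camera(cam); save(im,cam+'0'); np.savez(cam+'0.npz',im=im,d=d)
    c=env.get_calibration(cam); print(cam,{k:c[k] for k in c if k!='camera_from_world'},ray(cam,(320,240)))
    for n in ('stamp_wide_c','stamp_mid_c','stamp_long_c','pocket_wide','tray_knob','crank_grip','crank_axis','glue_stick','balm_tin'):
        r=env.place_of(n,cam)
        print(n,[(round(x['score'],2),np.round(np.array(x['xy'])*[640,480],1),np.round(deproj(cam,np.array(x['xy'])*[640,480],d[min(479,int(x['xy'][1]*480)),min(639,int(x['xy'][0]*640))]),3)) for x in r[:4]])
s=env.sense(); print(s)
E
```

```text
pics
top {'fx': 591.6111554292263, 'fy': 591.6111554292263, 'cx': 325.4879187538982, 'cy': 245.02924946424872} (array([0.329, 0.017, 1.409]), array([ 0.16 ,  0.016, -0.987]))
stamp_wide_c [(0.96, array([376.1, 290.9]), array([ 0.429, -0.09 ,  0.018])), (0.9, array([328.3, 330. ]), array([0.342, 0.025, 0.018])), (0.79, array([375.4, 329.2]), array([ 0.34 , -0.085,  0.015])), (0.17, array([227.1, 292.6]), array([0.432, 0.254, 0.056]))]
stamp_mid_c [(0.72, array([353.4, 179.9]), array([ 0.685, -0.043,  0.071])), (0.66, array([379.6, 240. ]), array([ 0.549, -0.103,  0.023])), (0.56, array([376.3, 292.2]), array([ 0.426, -0.09 ,  0.018]))]
stamp_long_c [(0.62, array([435.6, 194.1]), array([ 0.657, -0.242,  0.021]))]
pocket_wide [(0.72, array([228.3, 293.9]), array([0.429, 0.251, 0.056])), (0.35, array([276. , 269.8]), array([0.481, 0.14 , 0.062]))]
tray_knob [(0.86, array([276.7, 269.9]), array([0.481, 0.139, 0.062]))]
crank_grip [(0.54, array([202.8, 237.7]), array([0.533, 0.274, 0.222]))]
crank_axis [(0.64, array([202.2, 263.6]), array([0.49 , 0.293, 0.138]))]
glue_stick [(0.45, array([
[... 966 characters left out ...]
3.6, 289.9]), array([ 0.69 , -0.063,  0.025]))]
glue_stick []
balm_tin [(0.63, array([334.7, 195.8]), array([0.626, 0.273, 0.017])), (0.29, array([292.5, 138.7]), array([0.522, 0.273, 0.21 ]))]
{'clock': 1.0, 'q': array([ 1.155,  0.32 ,  1.564, -0.   ,  1.257, -0.02 ]), 'joint_vel': array([ 0.001,  0.   ,  0.001,  0.   ,  0.001, -0.001]), 'joint_efforts': array([ -0.   , -41.543, -23.442,   0.   ,   0.   ,   0.   ]), 'ee_pos': array([0.222, 0.531, 0.231]), 'eef_rot': array([[-0.923,  0.386,  0.   ],
       [ 0.386,  0.923,  0.   ],
       [-0.   ,  0.   , -1.   ]]), 'wrist_force': array([-0.287, -0.603, -0.252]), 'wrist_torque': array([-0.016, -0.002, -0.005]), 'opening': 1.0002454361566206}
```

View both.

View pics/top0.png

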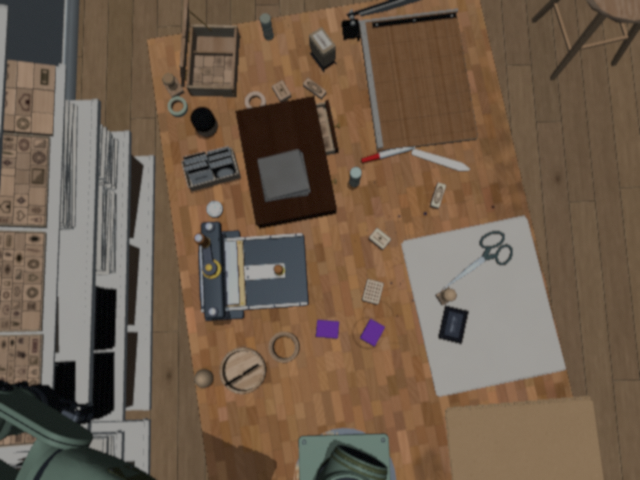

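View pics/scene0.png

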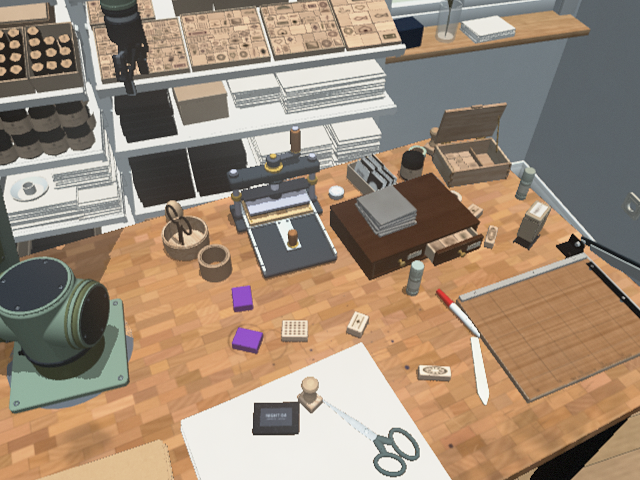

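```bash
cat >> h.py <<'E'
def rects(cam,d,lo,hi,box,minpts=8):
    P=cloud(cam,d); m=(d>0)&(P[...,2]>lo)&(P[...,2]<hi)&(P[...,0]>box[0])&(P[...,0]<box[1])&(P[...,1]>box[2])&(P[...,1]<box[3])
    n,l=cv2.connectedComponents(m.astype(np.uint8)); out=[]
    for i in range(1,n):
        q=P[l==i]
        if len(q)<minpts: continue
        (c,s,a)=cv2.minAreaRect((q[:,:2]*1000).astype(np.float32))
        vv,uu=np.where(l==i)
        out.append((len(q),np.round(c,1),np.round(s,1),round(a,1),'mean',np.round(q.mean(0)*1000,1),'zmx',round(q[:,2].max()*1000,1),'px',(int(uu.mean()),int(vv.mean()))))
    return out
E
python3 - <<'E'
from h import *
for cam in ('top','scene'):
    d=np.load(cam+'0.npz')['d']; im=np.load(cam+'0.npz')['im']
    print(cam)
    B=(0.35,0.65,0.1,0.42)
    for lo,hi in ((.15,.3),(.125,.15),(.05,.08),(.025,.042)):
        print(lo,hi); [print('  ',*r) for r in rects(cam,d,lo,hi,B)]
    print('stamps'); [print('  ',*r) for r in rects(cam,d,.010,.03,(.3,.75,-.3,.1),10)]
    c=im[200:340,180:400] if cam=='top' else im[110:400,210:470]
    save(cv2.resize(c,None,fx=3.4 if cam=='top' else 2,fy=3.4 if cam=='top' else 2,interpolation=cv2.INTER_CUBIC),cam+'0c')
E
```

```text
top
0.15 0.3
   30 [568.7 277.5] [15.2 11.1] 74.3 mean [568.9 277.  152.7] zmx 156.3 px (208, 226)
   490 [502.4 275. ] [81.5 31.3] 4.7 mean [503.4 275.7 182.4] zmx 235.5 px (206, 254)
   35 [384.8 268.2] [15.2 12.8] 87.2 mean [385.  268.  152.3] zmx 158.1 px (212, 311)
0.125 0.15
   1499 [477.2 273.4] [211.6  46.3] 2.4 mean [466.9 268.  138.9] zmx 150.0 px (213, 274)
   19 [499.3 293. ] [24.   3.9] 1.0 mean [498.9 293.1 137.9] zmx 141.7 px (202, 259)
0.05 0.08
   964 [618.4 147.3] [65.7 95.9] 2.0 mean [617.9 148.1  70.1] zmx 79.8 px (271, 210)
   863 [476.6 244.3] [151.2  29.7] 2.0 mean [477.1 245.5  57.8] zmx 80.0 px (230, 273)
   101 [471.3 313.9] [135.9   5.1] 2.4 mean [472.6 313.8  54.9] zmx 60.3 px (201, 275)
   74 [482.4 136.9] [19.6 21. ] 44.8 mean [482.1 136.3  61.7] zmx 70.4 px (277, 269)
0.025 0.042
   49 [593.  142.3] [ 2.6 84.1] 9.4 mean [593.3 142.   33.9] zmx 41.5 px (275, 223)
   628 [500.4 213.6] [114.7 233. ] 56.9 mean [486.5 215.7  31. ] zmx 41.4 px (245, 269)
   20 [558.7 256.6] [19.3  5.9] 87.6 mean [559.1 256.9  28.4] zmx 33.3 px (227, 239)
   12 [481.1 126.6] [
[... 3052 characters left out ...]
 79 [692.6 -55.2] [14.5 26.6] 64.6 mean [690.5 -56.6  20. ] zmx 29.7 px (412, 289)
   428 [341.6  27.1] [55.4 39.7] 84.1 mean [341.3  24.   19.1] zmx 25.5 px (241, 297)
   44 [746.7 -87.4] [38.7  6.5] 89.9 mean [747.6 -85.8  12.8] zmx 17.1 px (442, 295)
   343 [ 551.  -103.6] [47.2 32.1] 48.7 mean [ 549.9 -106.3   20.5] zmx 26.0 px (357, 323)
   484 [425.2 -83.2] [41.7 50.2] 75.3 mean [424.9 -84.1  19.1] zmx 25.0 px (294, 329)
   532 [331.2 -77.2] [43.4 52.6] 57.8 mean [330.5 -79.6  19.1] zmx 25.3 px (247, 339)
   6569 [ 432.1 -228.3] [264.1 143.5] 0.0 mean [ 449.7 -237.2   26.8] zmx 30.0 px (329, 392)
   401 [ 652.5 -248.2] [24.6 60.7] 70.9 mean [ 651.3 -249.6   18.4] zmx 24.2 px (434, 372)
```

View pics/scene0c.png

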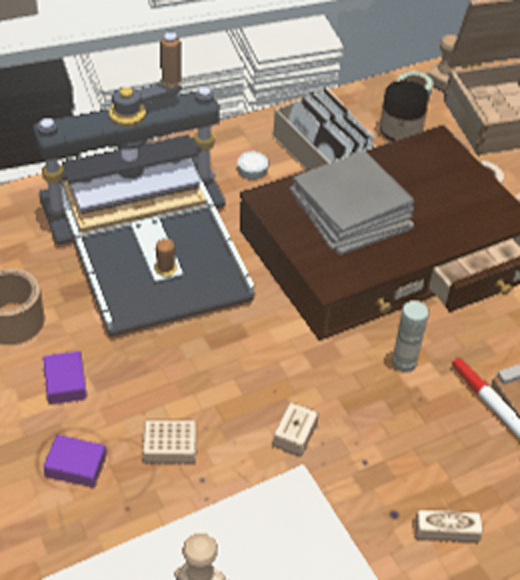

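View pics/top0c.png

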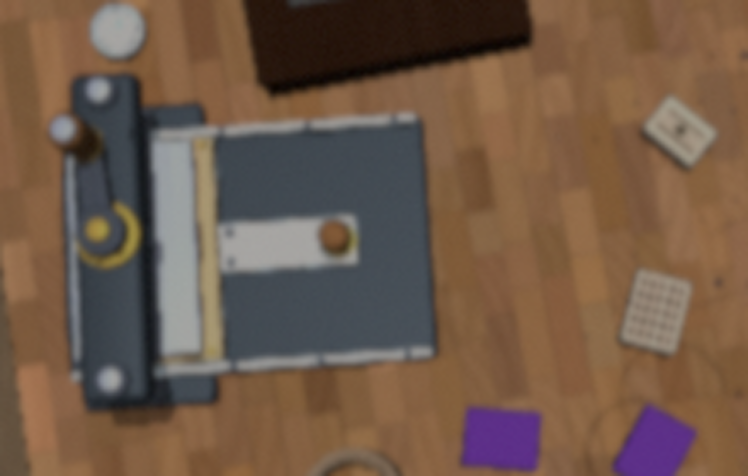

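```bash
cat >> h.py <<'E'
def mv(target,R=None,pos=None):
    """tool-frame travel (mm) to bring the TCP to target"""
    s=env.sense(); R=s['eef_rot']; return np.round(R.T@(np.array(target)-s['ee_pos'])*1000,1)
E
python3 - <<'E'
from h import *
np.set_printoptions(precision=1,suppress=True)
for cam in ('top','scene'):
    d=np.load(cam+'0.npz')['d']; P=cloud(cam,d)*1000
    b=(P[...,0]>420)&(P[...,0]<570)&(P[...,1]>230)&(P[...,1]<320)
    for lo,hi in ((180,200),(200,215),(215,240),(162,180),(152,172)):
        m=b&(P[...,2]>lo)&(P[...,2]<hi)
        if lo<180: m&=P[...,0]<505
        q=P[m]; print(cam,lo,len(q),q.mean(0),q.min(0),q.max(0))
r=55*np.array([[np.cos(a),np.sin(a)] for a in np.radians(2.6+22.5*np.arange(17))]); print(np.diff(r,axis=0))
E
```

```text
top 180 24 [526.7 274.8 190.8] [519.9 270.7 181.5] [538.3 286.8 199.7]
top 200 24 [526.5 275.5 206.7] [520.5 269.9 201.1] [539.5 290.  213.6]
top 215 105 [530.4 280.6 226. ] [520.3 270.6 215.4] [542.7 292.7 235.5]
top 162 212 [480.8 273.3 167.5] [461.9 257.5 162.1] [504.5 288.4 178.2]
top 152 217 [481.5 272.7 165.9] [461.9 257.5 152.5] [504.5 288.4 171.8]
scene 180 74 [527.9 274.  190.2] [518.  268.1 180. ] [539.8 287.2 199.9]
scene 200 66 [527.6 274.3 207.6] [518.3 266.7 200.3] [540.7 285.9 215. ]
scene 215 90 [528.5 277.2 224.6] [518.5 269.5 215.2] [540.6 290.8 233.3]
scene 162 153 [479.7 270.2 167.5] [459.7 255.5 162.1] [504.9 289.4 175.6]
scene 152 191 [479.7 268.2 164.1] [459.7 255.  152.1] [504.9 289.4 171.9]
[[ -5.1  20.8]
 [-12.7  17.3]
 [-18.4  11.1]
 [-21.2   3.2]
 [-20.8  -5.1]
 [-17.3 -12.7]
 [-11.1 -18.4]
 [ -3.2 -21.2]
 [  5.1 -20.8]
 [ 12.7 -17.3]
 [ 18.4 -11.1]
 [ 21.2  -3.2]
 [ 20.8   5.1]
 [ 17.3  12.7]
 [ 11.1  18.4]
 [  3.2  21.2]]
```

Request:
servo_tool --gripper '[1,1,1,1,1,1,1,1]' --pt "0 0 -20" --pt "0 0 -20" --pt "0 0 -20" --pt "0 0 -10" --pt "0 0 0" --pt "0 0 0" --pt "0 0 0" --pt "0 0 0" --roll '[-0.145,-0.145,-0.145,0,0,0,0,0]' --newtons 40

```text
clock: 1.8
ee_pos: [0.2216, 0.5304, 0.3006]
eef_rot: [[-0.999, -0.038, -0.001], [-0.038, 0.999, -0.001], [0.001, -0.001, -1.0]]
wrist_force: [0.2, 0.5, 0.5]
opening: 1.0
```

Request:
servo_tool --gripper '[1,1,1,1,1,1,1,1]' --pt "-33 -29 0" --pt "-38 -33 0" --pt "-38 -33 0" --pt "-38 -33 0" --pt "-38 -33 0" --pt "-38 -33 0" --pt "-38 -34 0" --pt "-38 -34 0" --roll '[0,0,0,0,0,0,0,0]'

```text
clock: 2.6
ee_pos: [0.5293, 0.2813, 0.301]
eef_rot: [[-0.999, -0.038, -0.0], [-0.038, 0.999, 0.0], [0.0, 0.0, -1.0]]
wrist_force: [0.4, 1.0, 0.3]
opening: 1.002
```

```bash
python3 - <<'E'
from h import *
env.camera('scene')
print(env.sense()['ee_pos'],mv([.5305,.2805,.178]))
r=55*np.array([[np.cos(a),np.sin(a)] for a in np.radians(8.4+22.5*np.arange(17))]); d=np.diff(r,axis=0)
R=env.sense()['eef_rot']; print(np.round(np.c_[d,0*d[:,0]]@R,1))
E
```

```text
[0.53514987 0.27589241 0.3002877 ] [  5.1   5.4 122.2]
[[  6.5  20.4  -0.1]
 [ 13.9  16.4  -0.2]
 [ 19.1   9.8  -0.1]
 [ 21.4   1.8  -0.1]
 [ 20.4  -6.5  -0.1]
 [ 16.4 -13.9  -0. ]
 [  9.8 -19.1   0.1]
 [  1.8 -21.4   0.1]
 [ -6.5 -20.4   0.1]
 [-13.9 -16.4   0.2]
 [-19.1  -9.8   0.1]
 [-21.4  -1.8   0.1]
 [-20.4   6.5   0.1]
 [-16.4  13.9   0. ]
 [ -9.8  19.1  -0.1]
 [ -1.8  21.4  -0.1]]
```

Request:
servo_tool --gripper '[1,1,1,1,1,-1,-1,-1]' --pt "5 5 0" --pt "0 0 35" --pt "0 0 45" --pt "0 0 32" --pt "0 0 10" --pt "0 0 0" --pt "0 0 0" --pt "0 0 0" --roll '[0,0,0,0,0,0,0,0]' --newtons 40

```text
clock: 3.45
ee_pos: [0.5237, 0.2885, 0.1816]
eef_rot: [[-0.999, -0.039, 0.004], [-0.039, 0.999, 0.002], [-0.004, 0.002, -1.0]]
wrist_force: [0.8, 0.5, -0.2]
opening: 0.514
```

Request:
servo_tool --gripper '[-1,-1,-1,-1,-1,-1,-1,-1]' --pt "0 0 0" --pt "0 0 0" --pt "0 0 0" --pt "0 0 0" --pt "0 0 0" --pt "0 0 0" --pt "0 0 0" --pt "0 0 0" --roll '[0,0,0,0,0,0,0,0]'

```text
clock: 4.25
ee_pos: [0.5235, 0.2874, 0.1811]
eef_rot: [[-0.999, -0.039, 0.003], [-0.039, 0.999, 0.001], [-0.003, 0.001, -1.0]]
wrist_force: [-1.0, -2.6, 6.2]
opening: 0.267
```

Request:
servo_tool --gripper '[0,0,0,0,-1,-1,-1,-1]' --pt "0 0 0" --pt "0 0 0" --pt "-3 0 0" --pt "-3 0 0" --pt "0 0 0" --pt "0 0 0" --pt "0 0 0" --pt "0 0 0" --roll '[0,0,0,0,0,0,0,0]'

```text
clock: 5.05
ee_pos: [0.5289, 0.2878, 0.1793]
eef_rot: [[-0.999, -0.039, 0.001], [-0.039, 0.999, 0.0], [-0.001, 0.0, -1.0]]
wrist_force: [0.9, -0.2, -1.8]
opening: 0.265
```

```bash
python3 - <<'E'
from h import *
s=env.sense(); print(s['ee_pos'],s['wrist_force'],s['opening'])
v=s['ee_pos'][:2]-[.4765,.2725]; print(np.linalg.norm(v),np.degrees(np.arctan2(v[1],v[0])))
a0=np.arctan2(v[1],v[0])
r=55*np.array([[np.cos(a),np.sin(a)] for a in a0+np.radians(22.5*np.arange(17))]); d=np.diff(r,axis=0)
print(np.round(np.c_[d,0*d[:,0]]@s['eef_rot'],1)[:,:2].tolist())
E
```

```text
[0.52893186 0.2877716  0.17928287] [ 0.9282173  -0.1714775  -1.79766784] 0.26461409630262533
0.054610636867273805 16.23903290190925
[[9.2, 19.4], [15.9, 14.4], [20.2, 7.3], [21.4, -1.0], [19.4, -9.2], [14.4, -15.9], [7.3, -20.2], [-1.0, -21.4], [-9.2, -19.4], [-15.9, -14.4], [-20.2, -7.3], [-21.4, 1.0], [-19.4, 9.2], [-14.4, 15.9], [-7.3, 20.2], [1.0, 21.4]]
```

Request:
servo_tool --gripper '[-1,-1,-1,-1,-1,-1,-1,-1]' --pt "9.2 19.4 -0.5" --pt "15.9 14.4 -0.5" --pt "20.2 7.3 -0.5" --pt "21.4 -1 -0.5" --pt "19.4 -9.2 -0.5" --pt "14.4 -15.9 -0.5" --pt "7.3 -20.2 -0.5" --pt "-1 -21.4 -0.5" --roll '[0,0,0,0,0,0,0,0]'

```text
clock: 5.85
ee_pos: [0.4228, 0.2582, 0.1834]
eef_rot: [[-0.999, -0.04, 0.002], [-0.04, 0.999, 0.004], [-0.002, 0.004, -1.0]]
wrist_force: [8.1, 5.6, -8.6]
opening: 0.265
```

Request:
servo_tool --gripper '[-1,-1,-1,-1,-1,-1,-1,-1]' --pt "-9.2 -19.4 -0.5" --pt "-15.9 -14.4 -0.5" --pt "-20.2 -7.3 -0.5" --pt "-21.4 1 -0.5" --pt "-19.4 9.2 -0.5" --pt "-14.4 15.9 -0.5" --pt "-7.3 20.2 -0.5" --pt "1 21.4 -0.5" --roll '[0,0,0,0,0,0,0,0]'

```text
clock: 6.65
ee_pos: [0.5293, 0.2869, 0.1871]
eef_rot: [[-0.999, -0.039, -0.0], [-0.039, 0.999, -0.003], [0.0, -0.003, -1.0]]
wrist_force: [-1.9, -5.9, 2.5]
opening: 0.267
```

Request:
servo_tool --gripper '[-1,-1,-1,-1,-1,-1,-1,-1]' --pt "9.2 19.4 -0.5" --pt "15.9 14.4 -0.5" --pt "20.2 7.3 -0.5" --pt "21.4 -1 -0.5" --pt "19.4 -9.2 -0.5" --pt "14.4 -15.9 -0.5" --pt "7.3 -20.2 -0.5" --pt "-1 -21.4 -0.5" --roll '[0,0,0,0,0,0,0,0]'

```text
clock: 7.45
ee_pos: [0.4228, 0.2582, 0.1914]
eef_rot: [[-0.999, -0.041, 0.002], [-0.04, 0.999, 0.004], [-0.002, 0.004, -1.0]]
wrist_force: [8.6, 7.3, -8.5]
opening: 0.265
```

Request:
servo_tool --gripper '[-1,-1,-1,-1,-1,-1,-1,-1]' --pt "-9.2 -19.4 -0.5" --pt "-15.9 -14.4 -0.5" --pt "-20.2 -7.3 -0.5" --pt "-21.4 1 -0.5" --pt "-19.4 9.2 -0.5" --pt "-14.4 15.9 -0.5" --pt "-7.3 20.2 -0.5" --pt "1 21.4 -0.5" --roll '[0,0,0,0,0,0,0,0]'

```text
clock: 8.25
ee_pos: [0.5293, 0.2869, 0.1952]
eef_rot: [[-0.999, -0.039, -0.0], [-0.039, 0.999, -0.003], [0.0, -0.003, -1.0]]
wrist_force: [-1.5, -6.0, 3.0]
opening: 0.267
```

Request:
servo_tool --gripper '[0,0.5,1,1,1,1,1,1]' --pt "0 0 0" --pt "0 0 0" --pt "0 0 0" --pt "0 0 0" --pt "0 0 -30" --pt "0 0 -40" --pt "0 0 -30" --pt "0 0 0" --roll '[0,0,0,0,0,0,0,0]'

```text
clock: 9.05
ee_pos: [0.5306, 0.2881, 0.3007]
eef_rot: [[-0.999, -0.038, 0.009], [-0.038, 0.999, 0.005], [-0.009, 0.004, -1.0]]
wrist_force: [0.3, -0.1, -0.1]
opening: 1.001
```

Request:
servo_tool --gripper '[1,1,1,1,1,1,1,1]' --pt "7 -20 0" --pt "16 -43 0" --pt "16 -43 0" --pt "16 -44 20" --pt "0 0 45" --pt "0 0 45" --pt "0 0 45" --pt "0 0 20" --roll '[0,0,0,0,0,0,0,0]'

```text
clock: 9.85
ee_pos: [0.4765, 0.1351, 0.1164]
eef_rot: [[-0.999, -0.038, -0.007], [-0.038, 0.999, -0.002], [0.008, -0.002, -1.0]]
wrist_force: [0.2, 0.3, -0.2]
opening: 0.998
```

```bash
python3 - <<'E'
from h import *
print(mv([.4815,.1365,.034]),env.sense()['ee_pos'])
E
```

```text
[-5.7  1.4 82.4] [0.47652233 0.1350682  0.11643675]
```

Request:
servo_tool --gripper '[1,1,1,1,-0.4,-1,-1,-1]' --pt "-4 1 20" --pt "0 0 35" --pt "0 0 20" --pt "0 0 5" --pt "0 0 0" --pt "0 0 0" --pt "0 0 0" --pt "0 0 0" --roll '[0,0,0,0,0,0,0,0]'

```text
clock: 10.65
ee_pos: [0.4845, 0.1379, 0.0417]
eef_rot: [[-0.999, -0.039, 0.002], [-0.039, 0.999, 0.001], [-0.002, 0.001, -1.0]]
wrist_force: [0.2, 0.8, -0.4]
opening: 0.328
```

Request:
servo_tool --gripper '[-1,-1,-1,-1,-1,-1,-1,-1]' --pt "0 0 0" --pt "0 0 0" --pt "0 0 0" --pt "0 0 0" --pt "0 0 0" --pt "0 0 0" --pt "0 0 0" --pt "0 0 0" --roll '[0,0,0,0,0,0,0,0]'

```text
clock: 11.45
ee_pos: [0.4844, 0.1379, 0.0417]
eef_rot: [[-0.999, -0.039, 0.002], [-0.039, 0.999, 0.001], [-0.002, 0.001, -1.0]]
wrist_force: [-1.0, 0.8, 6.5]
opening: 0.252
```

Request:
servo_tool --gripper '[-1,-1,-1,-1,-1,-1,-1,-1]' --pt "0 -8 0" --pt "0 -18 0" --pt "0 -22 0" --pt "0 -25 0" --pt "0 -25 0" --pt "0 -22 0" --pt "0 -14 0" --pt "0 -6 0" --roll '[0,0,0,0,0,0,0,0]'

```text
clock: 12.25
ee_pos: [0.4898, 0.0047, 0.0417]
eef_rot: [[-1.0, -0.026, 0.001], [-0.026, 1.0, 0.016], [-0.002, 0.016, -1.0]]
wrist_force: [-0.3, 56.8, 5.8]
opening: 0.254
```

Request:
servo_tool --gripper '[-1,-1,-1,-1,-1,-1,-1,-1]' --pt "0 -2 0" --pt "0 -2 0" --pt "0 0 0" --pt "0 0 0" --pt "0 0 0" --pt "0 0 0" --pt "0 0 0" --pt "0 0 0" --roll '[0,0,0,0,0,0,0,0]'

```text
clock: 13.05
ee_pos: [0.4898, 0.0048, 0.0416]
eef_rot: [[-1.0, -0.028, 0.001], [-0.028, 0.999, 0.019], [-0.002, 0.019, -1.0]]
wrist_force: [0.1, 52.0, 6.3]
opening: 0.253
```

```bash
python3 - <<'E'
from h import *
s=env.sense(); print(s['ee_pos'],s['wrist_force'],s['opening'])
for cam in ('top','scene'):
    im,d=env.camera(cam); save(im,cam+'1'); np.savez(cam+'1.npz',im=im,d=d)
    for n in ('pocket_wide','pocket_mid','pocket_long'):
        print(cam,n,[(round(x['score'],2),np.round(atz(cam,np.array(x['xy'])*[640,480],.034)*1000,1)) for x in env.place_of(n,cam)[:3]])
c=np.load('scene1.npz')['im'][150:350,180:400]; save(cv2.resize(c,None,fx=3.4,fy=3,interpolation=cv2.INTER_CUBIC),'scene1c')
E
```

```text
[0.48980093 0.00484412 0.04161982] [ 0.09182714 52.04066334  6.29008683] 0.25327693286743697
top pocket_wide [(0.96, array([435.9, 122. ,  34. ])), (0.16, array([ 655.7, -238. ,   34. ]))]
top pocket_mid [(0.74, array([486. , 124.2,  34. ])), (0.74, array([625.8, 281.9,  34. ])), (0.65, array([536.5, 125.1,  34. ]))]
top pocket_long [(0.86, array([482.1, 124.2,  34. ]))]
scene pocket_wide [(0.82, array([424.6, 128. ,  34. ]))]
scene pocket_mid []
scene pocket_long [(0.9, array([479.6, 123.3,  34. ]))]
```

View pics/scene1c.png

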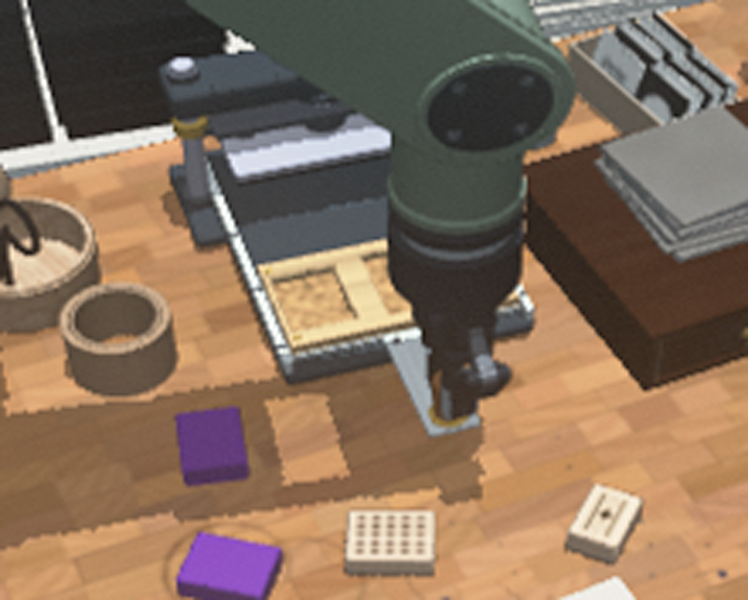

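Request:
servo_tool --gripper '[-0.5,1,1,1,1,1,1,1]' --pt "0 9 0" --pt "0 0 0" --pt "0 0 0" --pt "0 0 0" --pt "0 0 0" --pt "0 0 0" --pt "0 0 0" --pt "0 0 0" --roll '[0,0,0,0,-0.145,-0.145,-0.145,-0.145]'

```text
clock: 14.25
ee_pos: [0.4891, 0.0019, 0.0405]
eef_rot: [[-0.812, -0.584, -0.0], [-0.584, 0.812, -0.0], [0.0, 0.0, -1.0]]
wrist_force: [0.2, 0.9, 0.4]
opening: 1.0
```

Request:
servo_tool --gripper '[1,1,1,1,1,1,1,1]' --pt "0 0 0" --pt "0 0 0" --pt "0 0 0" --pt "0 0 0" --pt "0 0 0" --pt "0 0 0" --pt "0 0 0" --pt "0 0 0" --roll '[-0.145,-0.145,-0.145,-0.145,-0.145,-0.145,-0.12,0]'

```text
clock: 15.05
ee_pos: [0.4654, 0.0722, 0.0119]
eef_rot: [[-0.066, -0.996, 0.056], [-0.982, 0.055, -0.182], [0.178, -0.067, -0.982]]
wrist_force: [-1.2, 0.0, -0.8]
opening: 0.997
```

Request:
servo_tool --gripper '[-1,-1,-1,-1,-1,-1,-1,-1]' --pt "0 0 0" --pt "0 0 0" --pt "0 0 0" --pt "0 0 0" --pt "0 0 0" --pt "0 0 0" --pt "0 0 0" --pt "0 0 0" --roll '[0,0,0,0,0,0,0,0]' --newtons 20

```text
clock: 15.85
ee_pos: [0.4844, 0.0747, 0.0199]
eef_rot: [[-0.071, -0.993, 0.094], [-0.984, 0.054, -0.171], [0.165, -0.105, -0.981]]
wrist_force: [18.6, 0.2, 18.8]
opening: 0.389
```

```bash
python3 - <<'E'
from h import *
s=env.sense(); print(s)
im,d=env.camera('scene'); save(cv2.resize(im[120:400,150:520],None,fx=2,fy=2),'scene2c'); im,d=env.camera('top')
E
```

```text
{'clock': 15.85, 'q': array([ 0.25284152,  0.42084696,  2.07592112, -0.33144207,  0.62158905,
       -2.5571253 ]), 'joint_vel': array([-9.68546621e-04,  7.00719830e-04,  8.72403448e-04, -1.96709195e-04,
       -4.09193283e-05,  2.92130669e-04]), 'joint_efforts': array([  1.25542056, -26.27067089,   2.59125061,   1.99914515,
         5.41225344,   0.04321671]), 'ee_pos': array([0.48443367, 0.07474475, 0.01989568]), 'eef_rot': array([[-0.07138643, -0.9929695 ,  0.09442215],
       [-0.98371071,  0.05442983, -0.17132025],
       [ 0.1649764 , -0.10511402, -0.98068029]]), 'wrist_force': array([18.62182665,  0.21170201, 18.80972852]), 'wrist_torque': array([-0.54033201, -3.7193102 ,  0.63023809]), 'opening': 0.3890664203552789}
```

View pics/scene2c.png

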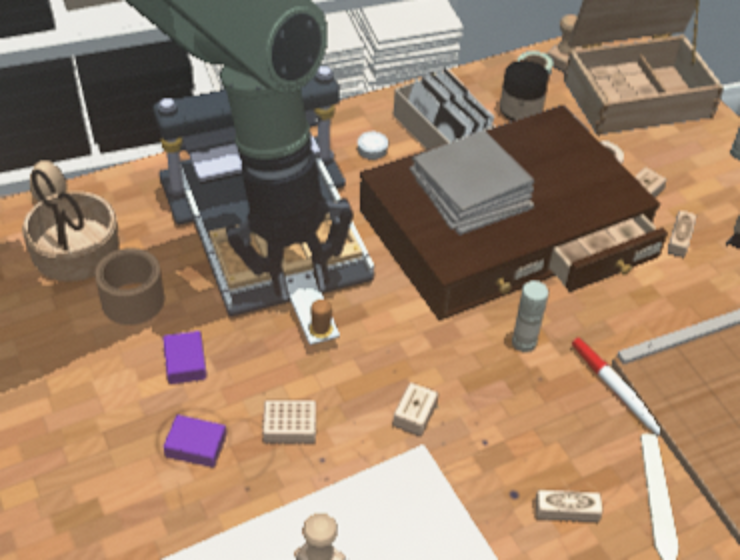

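Request:
servo_tool --gripper '[0.2,0.5,1,1,1,1,1,1]' --pt "0 0 0" --pt "0 0 0" --pt "0 0 -20" --pt "0 0 -35" --pt "0 0 -35" --pt "0 0 -10" --pt "0 0 0" --pt "0 0 0" --roll '[0,0,0,0,0,0,0,0]'

```text
clock: 16.75
ee_pos: [0.4563, 0.0973, 0.1055]
eef_rot: [[-0.083, -0.994, 0.066], [-0.978, 0.068, -0.199], [0.193, -0.081, -0.978]]
wrist_force: [0.1, -0.0, 0.2]
opening: 1.0
```

Request:
servo_tool --gripper '[1,1,1,1,1,1,1,1]' --pt "0 0 0" --pt "0 0 0" --pt "0 0 0" --pt "0 0 0" --pt "0 0 0" --pt "0 0 0" --pt "0 0 0" --pt "0 0 0" --roll '[0.14,0.14,0.14,0.14,0.14,0.14,0.14,0.14]'

```text
clock: 17.55
ee_pos: [0.4559, 0.0972, 0.1044]
eef_rot: [[-0.933, -0.354, 0.064], [-0.359, 0.912, -0.2], [0.012, -0.209, -0.978]]
wrist_force: [0.3, -0.4, -0.2]
opening: 1.0
```

```bash
python3 - <<'E'
from h import *
np.set_printoptions(precision=4,suppress=True)
s=env.sense(); print(s['q'],s['ee_pos'],s['eef_rot'])
E
```

```text
[ 0.3288  0.2844  2.0024 -0.276   0.8778 -1.4312] [0.4559 0.0972 0.1044] [[-0.9332 -0.3536  0.064 ]
 [-0.3591  0.9117 -0.1997]
 [ 0.0123 -0.2093 -0.9778]]
```

Request:
servo_tool --gripper '[1,1,1,1,1,1,1,1]' --pt "0 0 -20" --pt "0 0 -20" --pt "0 0 -20" --pt "0 0 -20" --pt "0 0 -20" --pt "0 0 -10" --pt "0 0 0" --pt "0 0 0" --roll '[0.145,0.145,0.145,0.145,0.145,0.145,0.145,0.145]'

```text
clock: 18.35
ee_pos: [0.449, 0.1193, 0.2123]
eef_rot: [[-0.697, 0.714, 0.065], [0.692, 0.693, -0.2], [-0.188, -0.094, -0.978]]
wrist_force: [-0.7, -0.4, -1.0]
opening: 1.0
```

Request:
servo_tool --gripper '[1,1,1,1,1,1,1,1]' --pt "0 0 0" --pt "0 0 0" --pt "0 0 0" --pt "0 0 0" --pt "0 0 0" --pt "0 0 0" --pt "0 0 0" --pt "0 0 0" --roll '[0.145,0.145,0.145,0.145,0.145,0.145,0.145,0.145]'

```text
clock: 19.15
ee_pos: [0.4488, 0.1191, 0.2118]
eef_rot: [[0.377, 0.924, 0.064], [0.912, -0.358, -0.2], [-0.162, 0.134, -0.978]]
wrist_force: [0.1, -0.4, -0.1]
opening: 0.999
```

Request:
servo_tool --gripper '[1,1,1,1,1,1,1,1]' --pt "0 0 0" --pt "0 0 0" --pt "0 0 0" --pt "0 0 0" --pt "0 0 0" --pt "0 0 0" --pt "0 0 0" --pt "0 0 0" --roll '[0.145,0.145,0.145,0.145,0.145,0.145,0.145,0.145]'

```text
clock: 19.95
ee_pos: [0.4488, 0.1191, 0.2118]
eef_rot: [[0.998, 0.023, 0.064], [0.036, -0.979, -0.2], [0.058, 0.202, -0.978]]
wrist_force: [0.9, 0.0, -0.2]
opening: 1.0
```

```bash
python3 - <<'E'
from h import *
np.set_printoptions(precision=4,suppress=True)
s=env.sense(); print(s['q'],s['ee_pos'],s['eef_rot'])
E
```

```text
[ 0.3785  0.1686  1.8431 -0.231   1.1547  2.0156] [0.4488 0.1191 0.2118] [[ 0.9977  0.0235  0.0639]
 [ 0.0359 -0.9792 -0.1999]
 [ 0.0579  0.2018 -0.9777]]
```

Request:
servo_tool --gripper '[1,1,1,1,1,1,1,1]' --pt "0 0 0" --pt "0 0 0" --pt "0 0 0" --pt "0 0 0" --pt "0 0 0" --pt "0 0 0" --pt "0 0 0" --pt "0 0 0" --roll '[0.145,0.145,0.145,0.145,0.145,0.1,0,0]'

```text
clock: 20.75
ee_pos: [0.4643, 0.0684, 0.2239]
eef_rot: [[0.751, -0.659, 0.043], [-0.651, -0.749, -0.126], [0.115, 0.067, -0.991]]
wrist_force: [0.7, -0.9, -0.3]
opening: 0.999
```

```bash
python3 - <<'E'
from h import *
np.set_printoptions(precision=4,suppress=True)
s=env.sense(); print(s['q'],s['q'][[1,2,4]].sum(),s['ee_pos'],s['eef_rot'])
E
```

```text
[ 0.2111  0.1516  1.8201 -0.1444  1.1582  2.557 ] 3.129911193659 [0.4643 0.0684 0.2239] [[ 0.7508 -0.6592  0.0427]
 [-0.6505 -0.749  -0.1257]
 [ 0.1148  0.0666 -0.9912]]
```

Request:
servo_tool --gripper '[1,1,1,1,1,1,1,1]' --pt "0 0 0" --pt "0 0 0" --pt "0 0 0" --pt "0 0 0" --pt "0 0 0" --pt "0 0 0" --pt "0 0 0" --pt "0 0 0" --roll '[0.12,0.12,0.12,0,0,0,0,0]'

```text
clock: 21.55
ee_pos: [0.4702, 0.0003, 0.2311]
eef_rot: [[0.555, -0.831, 0.039], [-0.831, -0.556, -0.026], [0.043, -0.018, -0.999]]
wrist_force: [-0.2, 0.5, 0.5]
opening: 0.997
```

```bash
python3 - <<'E'
from h import *
np.set_printoptions(precision=4,suppress=True)
s=env.sense(); print(s['q'],s['q'][[1,2,4]].sum(),s['ee_pos'],s['eef_rot'])
E
```

```text
[-0.0066  0.1349  1.8148 -0.0278  1.1527  2.557 ] 3.1024403195314214 [0.4702 0.0003 0.2311] [[ 0.5545 -0.8312  0.0391]
 [-0.831  -0.5556 -0.0257]
 [ 0.0431 -0.0183 -0.9989]]
```

Request:
servo_tool --gripper '[1,1,1,1,1,1,1,1]' --pt "0 0 -10" --pt "0 0 -10" --pt "0 0 -10" --pt "0 0 -10" --pt "0 0 -10" --pt "0 0 -10" --pt "0 0 -10" --pt "0 0 0" --roll '[-0.14,-0.14,-0.14,-0.14,-0.14,-0.14,-0.14,-0.14]'

```text
clock: 22.35
ee_pos: [0.4682, 0.0017, 0.3026]
eef_rot: [[0.989, 0.142, 0.042], [0.143, -0.989, -0.026], [0.038, 0.032, -0.999]]
wrist_force: [-0.1, -0.4, -0.6]
opening: 0.999
```

```bash
python3 - <<'E'
from h import *
np.set_printoptions(precision=4,suppress=True)
s=env.sense(); print(s['q'],s['ee_pos'],s['eef_rot'],mv([.28,.40,.30]))
E
```

```text
[-0.0035  0.0871  1.6882 -0.0264  1.324   1.4302] [0.4682 0.0017 0.3026] [[ 0.989   0.1418  0.0423]
 [ 0.143  -0.9894 -0.0257]
 [ 0.0382  0.0315 -0.9988]] [-129.3 -420.8  -15.6]
```

Request:
servo_tool --gripper '[1,1,1,1,1,1,1,1]' --pt "-16 -48 -2" --pt "-16 -48 -2" --pt "-16 -48 -2" --pt "-16 -48 -2" --pt "-16 -48 -2" --pt "-16 -48 -2" --pt "-16 -48 -2" --pt "-16 -48 -2" --roll '[0,0,0,0,0,0,0,0]'

```text
clock: 23.15
ee_pos: [0.2889, 0.3619, 0.301]
eef_rot: [[0.99, 0.136, 0.04], [0.138, -0.99, -0.025], [0.036, 0.031, -0.999]]
wrist_force: [2.0, -0.4, -0.1]
opening: 0.999
```

Request:
servo_tool --gripper '[1,1,1,1,1,1,1,1]' --pt "0 0 0" --pt "0 0 0" --pt "0 0 0" --pt "0 0 0" --pt "0 0 0" --pt "0 0 0" --pt "0 0 0" --pt "0 0 0" --roll '[0.1,0.1,0.05,0,0,0,0,0]'

```text
clock: 23.95
ee_pos: [0.297, 0.3546, 0.3011]
eef_rot: [[0.994, -0.103, 0.032], [-0.103, -0.994, -0.02], [0.034, 0.016, -0.999]]
wrist_force: [-0.3, -0.3, -0.2]
opening: 0.999
```

```bash
python3 - <<'E'
from h import *
np.set_printoptions(precision=4,suppress=True)
s=env.sense(); print(s['q'],s['ee_pos'],s['eef_rot'])
E
```

```text
[ 0.8745  0.0977  1.6793 -0.0383  1.3591  2.5567] [0.297  0.3546 0.3011] [[ 0.9941 -0.1035  0.0323]
 [-0.1029 -0.9945 -0.0198]
 [ 0.0342  0.0163 -0.9993]]
```

Request:
servo_tool --gripper '[1,1,1,1,1,1,1,1]' --pt "0 0 0" --pt "0 0 0" --pt "0 0 0" --pt "0 0 0" --pt "0 0 0" --pt "0 0 0" --pt "0 0 0" --pt "0 0 0" --roll '[0.06,0.06,0,0,0,0,0,0]'

```text
clock: 24.75
ee_pos: [0.3161, 0.3367, 0.3015]
eef_rot: [[0.982, -0.187, 0.011], [-0.187, -0.982, 0.001], [0.01, -0.003, -1.0]]
wrist_force: [-0.2, 0.0, -0.6]
opening: 1.002
```

```bash
python3 - <<'E'
from h import *
np.set_printoptions(precision=4,suppress=True)
s=env.sense(); print(s['q'],s['ee_pos'],s['eef_rot'])
E
```

```text
[ 0.7968  0.0949  1.681  -0.0071  1.3577  2.557 ] [0.3161 0.3367 0.3015] [[ 0.9823 -0.1868  0.0105]
 [-0.1868 -0.9824  0.0009]
 [ 0.0102 -0.0029 -0.9999]]
```

```bash
python3 - <<'E'
from h import *
np.set_printoptions(precision=1,suppress=True)
for cam in ('top','scene'):
    im,d=env.camera(cam); np.savez(cam+'3.npz',im=im,d=d)
    print(cam)
    B=(0.36,0.6,-.04,0.21)
    for lo,hi in ((.0295,.042),(.05,.08)): [print('  ',lo,*r) for r in rects(cam,d,lo,hi,B,15)]
    print('stamps'); [print('  ',*r) for r in rects(cam,d,.012,.03,(.38,.72,-.3,-.05),100)]
    if cam=='top': c=im[220:320,225:345]; f=6
    else: c=im[180:310,220:370]; f=5
    save(cv2.resize(c,None,fx=f,fy=f,interpolation=cv2.INTER_CUBIC),cam+'3c')
E
```

```text
top
   0.0295 16 [588.7 168.2] [ 1.5 31.5] 10.2 mean [589.1 166.8  35.9] zmx 41.7 px (265, 225)
   0.0295 1224 [484.5 136. ] [160.9  84.6] 2.5 mean [486.6 136.   33.5] zmx 41.4 px (279, 268)
   0.05 184 [592.5 141.8] [14.8 90.6] 1.0 mean [594.2 152.   68.2] zmx 78.6 px (270, 220)
   0.05 74 [488.2  11.9] [21.  19.8] 31.5 mean [487.3  11.4  61.5] zmx 69.8 px (332, 265)
stamps
   229 [ 654.3 -247.3] [22.5 60.7] 69.4 mean [ 654.2 -247.2   18.7] zmx 26.9 px (437, 195)
   262 [ 553.3 -103. ] [44.8 33.2] 48.7 mean [ 552.8 -102.6   20.9] zmx 29.3 px (379, 238)
   3520 [ 474.2 -227.7] [188.6 146.3] 0.7 mean [ 474.6 -232.6   25.4] zmx 30.0 px (436, 269)
   372 [427.9 -81.2] [39.8 53. ] 72.4 mean [427.8 -80.8  18.8] zmx 26.7 px (372, 291)
scene
   0.0295 79 [592.1 137.3] [ 3.8 96.8] 9.2 mean [591.7 141.   36.2] zmx 41.9 px (338, 229)
   0.0295 1206 [480.8 136.1] [163.6  91.5] 2.4 mean [482.4 133.9  33.2] zmx 38.7 px (293, 242)
   0.0295 35 [484.4   4.8] [ 8.4 18.9] 78.0 mean [483.8   3.7  36.1] zmx 42.0 px (310, 284)
   0.05 260 [595.4 135.9] [ 16.8 105.7] 5.7 mean [593.  143.5  65.7] zmx 75.6 px (339, 219)
   0.05 101 [485.8   7.4] [20.5 20.7] 73.7 mean [485.    6.9  60. ] zmx 67.1 px (310, 276)
stamps
   340 [ 551.2 -104. ] [49.1 31.8] 49.8 mean [ 549.8 -106.3   20.7] zmx 26.7 px (357, 323)
   474 [425.4 -82.6] [43.  50.1] 75.2 mean [424.9 -83.7  19.2] zmx 24.1 px (294, 329)
   5313 [ 471.9 -227.4] [183.9 145.3] 0.1 mean [ 475.6 -237.8   26.7] zmx 30.0 px (343, 389)
   376 [ 652.6 -248. ] [25.2 61.1] 70.3 mean [ 651.7 -249.2   18.8] zmx 25.8 px (434, 371)
```

View pics/top3c.png

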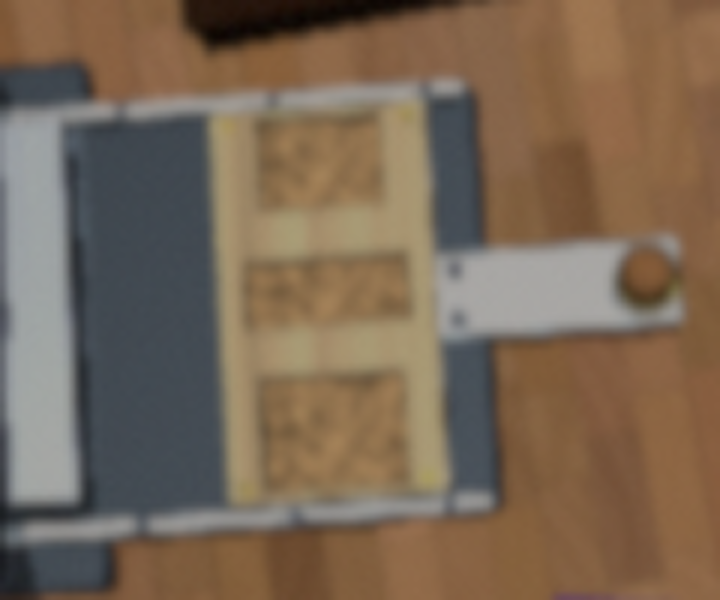

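Request:
servo_tool --gripper '[1,1,1,1,1,1,1,1]' --pt "0 0 0" --pt "0 0 0" --pt "0 0 0" --pt "0 0 0" --pt "0 0 0" --pt "0 0 0" --pt "0 0 0" --pt "0 0 0" --roll '[-0.145,-0.145,-0.145,-0.145,-0.145,-0.145,-0.145,-0.145]'

```text
clock: 25.65
ee_pos: [0.3163, 0.3365, 0.3015]
eef_rot: [[0.559, 0.829, 0.01], [0.829, -0.559, 0.001], [0.007, 0.008, -1.0]]
wrist_force: [-0.7, 0.5, -0.1]
opening: 0.995
```

Request:
servo_tool --gripper '[1,1,1,1,1,1,1,1]' --pt "0 0 0" --pt "0 0 0" --pt "0 0 0" --pt "0 0 0" --pt "0 0 0" --pt "0 0 0" --pt "0 0 0" --pt "0 0 0" --roll '[-0.145,-0.145,-0.145,-0.145,-0.06,0,0,0]'

```text
clock: 26.45
ee_pos: [0.3163, 0.3365, 0.3015]
eef_rot: [[-0.04, 0.999, 0.011], [0.999, 0.04, 0.001], [0.0, 0.011, -1.0]]
wrist_force: [-0.1, -0.4, -0.7]
opening: 0.999
```

```bash
python3 - <<'E'
from h import *
np.set_printoptions(precision=4,suppress=True)
s=env.sense(); print(s['q'],s['ee_pos'],s['eef_rot'],mv([.4885,.013,.1]))
E
```

```text
[ 0.7962  0.0949  1.6811 -0.0071  1.3577  0.7579] [0.3163 0.3365 0.3015] [[-0.0398  0.9992  0.0105]
 [ 0.9992  0.0398  0.0009]
 [ 0.0004  0.0105 -0.9999]] [-330.2  157.1  203.1]
```

Request:
servo_tool --gripper '[1,1,1,1,1,1,1,1]' --pt "-36 17 0" --pt "-42 20 0" --pt "-42 20 0" --pt "-42 20 15" --pt "-42 20 20" --pt "-42 20 20" --pt "-42 20 20" --pt "-42 20 20" --roll '[0,0,0,0,0,0,0,0]'

```text
clock: 27.25
ee_pos: [0.4872, 0.0134, 0.2085]
eef_rot: [[-0.04, 0.999, 0.011], [0.999, 0.04, 0.001], [0.001, 0.011, -1.0]]
wrist_force: [0.7, -0.0, -0.1]
opening: 0.999
```

Request:
servo_tool --gripper '[1,1,1,1,1,1,1,1]' --pt "0 0 40" --pt "0 0 40" --pt "0 0 20" --pt "0 0 0" --pt "0 0 0" --pt "0 0 0" --pt "0 0 0" --pt "0 0 0" --roll '[0,0,0,0,0,0,0,0]'

```text
clock: 28.05
ee_pos: [0.4882, 0.0155, 0.1102]
eef_rot: [[-0.041, 0.999, 0.013], [0.999, 0.041, 0.001], [0.0, 0.013, -1.0]]
wrist_force: [-0.9, 0.3, 0.2]
opening: 1.002
```

```bash
python3 - <<'E'
from h import *
np.set_printoptions(precision=4,suppress=True)
s=env.sense(); print(s['ee_pos'],s['eef_rot'],mv([.4885,.013,.042]))
E
```

```text
[0.4882 0.0155 0.1102] [[-0.0408  0.9991  0.0129]
 [ 0.9992  0.0408  0.0009]
 [ 0.0004  0.0129 -0.9999]] [-2.6 -0.6 68.2]
```

Request:
servo_tool --gripper '[1,1,1,1,-0.3,-1,-1,-1]' --pt "-2 -1 20" --pt "0 0 30" --pt "0 0 18" --pt "0 0 0" --pt "0 0 0" --pt "0 0 0" --pt "0 0 0" --pt "0 0 0" --roll '[0,0,0,0,0,0,0,0]' --newtons 40

```text
clock: 28.85
ee_pos: [0.4879, 0.0134, 0.0419]
eef_rot: [[-0.041, 0.999, 0.012], [0.999, 0.041, 0.001], [0.0, 0.012, -1.0]]
wrist_force: [0.6, 0.1, 0.4]
opening: 0.332
```

Request:
servo_tool --gripper '[-1,-1,-1,-1,-1,-1,-1,-1]' --pt "0 0 0" --pt "0 0 0" --pt "0 0 0" --pt "0 0 0" --pt "0 0 0" --pt "0 0 0" --pt "0 0 0" --pt "0 0 0" --roll '[0,0,0,0,0,0,0,0]'

```text
clock: 29.65
ee_pos: [0.4879, 0.0134, 0.0419]
eef_rot: [[-0.041, 0.999, 0.012], [0.999, 0.041, 0.001], [0.0, 0.012, -1.0]]
wrist_force: [-1.0, 0.5, 6.0]
opening: 0.254
```

Request:
servo_tool --gripper '[0,1,1,1,1,1,1,1]' --pt "0 0 0" --pt "0 0 0" --pt "0 0 0" --pt "0 0 0" --pt "0 0 -20" --pt "0 0 -40" --pt "0 0 -20" --pt "0 0 0" --roll '[0,0,0,0,0,0,0,0]'

```text
clock: 30.45
ee_pos: [0.4886, 0.0134, 0.1238]
eef_rot: [[-0.041, 0.999, 0.017], [0.999, 0.041, 0.001], [0.0, 0.017, -1.0]]
wrist_force: [-0.2, 0.7, -0.1]
opening: 0.999
```

Request:
servo_tool --gripper '[0.6,0.6,0.6,0.6,0.6,0.6,0.6,0.6]' --pt "-30 -20 0" --pt "-40 -25 0" --pt "-22 -12 0" --pt "0 0 10" --pt "0 0 15" --pt "0 0 15" --pt "0 0 0" --pt "0 0 0" --roll '[0,0,0,0.115,0.115,0.115,0,0]'

```text
clock: 31.25
ee_pos: [0.4332, -0.0807, 0.0798]
eef_rot: [[0.297, 0.955, 0.009], [0.955, -0.297, 0.001], [0.004, 0.008, -1.0]]
wrist_force: [0.1, -0.2, 0.1]
opening: 0.8
```

```bash
cat >> h.py <<'E'
def stamp(cx,cy,lo=.012,hi=.034,r=.07,cam='top',tag=None):
    im,d=env.camera(cam); P=cloud(cam,d)
    for q in rects(cam,d,lo,hi,(cx-r,cx+r,cy-r,cy+r),60): print(*q)
    if tag: save(im,tag)
    return im,d
def where(t=None):
    s=env.sense(); y=s['eef_rot'][:,1]; print('tcp',np.round(s['ee_pos']*1000,1),'psi',round(np.degrees(np.arctan2(y[1],y[0])),1),'z',np.round(s['eef_rot'][:,2],3),'q6',round(s['q'][5],2),'F',np.round(s['wrist_force'],1),'op',round(s['opening']*85,1))
    if t is not None: print('travel',mv(t))
E
python3 - <<'E'
from h import *
where([.4279,-.080,.008])
P=[(328/6+225,292/6+220),(336/6+225,430/6+220),(319/6+225,160/6+220)]
for p in P: print(atz('top',p,.026)*1000)
E
```

```text
tcp [433.2 -80.7  79.8] psi -17.3 z [ 0.009  0.001 -1.   ] q6 0.09 F [ 0.1 -0.2  0.1] op 68.0
travel [-1.1 -5.8 71.8]
[487.33741399 135.21448654  26.        ]
[433.1838898  132.95206956  26.        ]
[539.75605485 137.93536685  26.        ]
```

Request:
servo_tool --gripper '[0.6,0.6,0.6,0.6,0.6,-0.2,-1,-1]' --pt "-1 -6 20" --pt "0 0 30" --pt "0 0 16" --pt "0 0 6" --pt "0 0 0" --pt "0 0 0" --pt "0 0 0" --pt "0 0 0" --roll '[0,0,0,0,0,0,0,0]' --newtons 30

```text
clock: 32.05
ee_pos: [0.4294, -0.0801, 0.0094]
eef_rot: [[0.299, 0.954, 0.013], [0.954, -0.3, 0.0], [0.004, 0.012, -1.0]]
wrist_force: [0.1, -0.7, 6.5]
opening: 0.599
```

Request:
servo_tool --gripper '[-1,-1,-1,-1,-1,-1,-1,-1]' --pt "0 0 0" --pt "0 0 0" --pt "0 0 0" --pt "0 0 0" --pt "0 0 -20" --pt "0 0 -40" --pt "0 0 -30" --pt "0 0 0" --roll '[0,0,0,0,0,0,0,0]'

```text
clock: 32.85
ee_pos: [0.4304, -0.0807, 0.1022]
eef_rot: [[0.3, 0.954, 0.02], [0.954, -0.3, -0.001], [0.005, 0.019, -1.0]]
wrist_force: [1.0, -0.7, -1.1]
opening: 0.599
```

```bash
python3 - <<'E'
from h import *
where()
E
```

```text
tcp [430.4 -80.7 102.2] psi -17.4 z [ 0.02  -0.001 -1.   ] q6 0.09 F [ 1.  -0.7 -1.1] op 50.9
```

Request:
servo_tool --gripper '[-1,-1,-1,-1,-1,-1,-1,-1]' --pt "20 -6 -15" --pt "36 -11 0" --pt "36 -11 0" --pt "36 -11 0" --pt "36 -11 0" --pt "30 -9 0" --pt "14 -4 0" --pt "0 0 0" --roll '[0,0,0,0,0,0,0,0]'

```text
clock: 33.65
ee_pos: [0.4292, 0.1388, 0.1129]
eef_rot: [[0.297, 0.955, 0.01], [0.955, -0.297, 0.001], [0.004, 0.009, -1.0]]
wrist_force: [-0.6, -0.2, -0.5]
opening: 0.598
```

Request:
servo_tool --gripper '[-1,-1,-1,-1,-1,-1,-1,-1]' --pt "0 0 0" --pt "0 0 0" --pt "0 0 0" --pt "0 0 0" --pt "0 0 0" --pt "0 0 0" --pt "0 0 0" --pt "0 0 0" --roll '[0.12,0.12,0.12,0.12,0.12,0.12,0.12,0.12]'

```text
clock: 34.45
ee_pos: [0.4291, 0.1361, 0.113]
eef_rot: [[0.955, 0.296, 0.009], [0.296, -0.955, 0.0], [0.009, 0.003, -1.0]]
wrist_force: [0.0, 0.4, -0.5]
opening: 0.6
```

Request:
servo_tool --gripper '[-1,-1,-1,-1,-1,-1,-1,-1]' --pt "0 0 10" --pt "0 0 15" --pt "0 0 15" --pt "0 0 0" --pt "0 0 0" --pt "0 0 0" --pt "0 0 0" --pt "0 0 0" --roll '[0.12,0.12,0.027,0,0,0,0,0]'

```text
clock: 35.25
ee_pos: [0.4303, 0.1374, 0.0741]
eef_rot: [[0.999, 0.04, 0.012], [0.04, -0.999, 0.001], [0.012, -0.001, -1.0]]
wrist_force: [-0.2, -0.2, 0.1]
opening: 0.6
```

```bash
python3 - <<'E'
from h import *
where([.4319,.1361,.036])
im,d=env.camera('scene'); c=im[160:330,200:400]; save(cv2.resize(c,None,fx=4,fy=3.5,interpolation=cv2.INTER_CUBIC),'s4')
im,d=env.camera('top'); 
E
```

```text
tcp [430.3 137.4  74.1] psi -87.7 z [ 0.012  0.001 -1.   ] q6 1.82 F [-0.2 -0.2  0.1] op 51.0
travel [ 1.1  1.4 38.1]
```

View pics/s4.png

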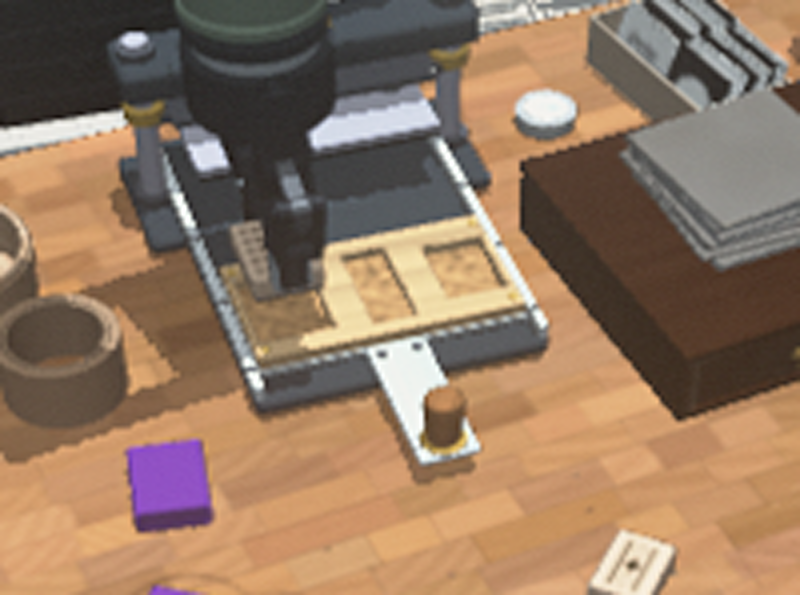

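```bash
cat > held.py <<'E'
from h import *
def held(z0,z1,half):
    s=env.sense(); T=s['ee_pos']; R=s['eef_rot']
    for cam in ('scene','top'):
        im,d=env.camera(cam); P=cloud(cam,d); L=(P-T)@R*1000
        m=(d>0)&(P[...,2]>z0)&(P[...,2]<z1)&(abs(L[...,1])<half)&(abs(L[...,0])<50)
        hsv=cv2.cvtColor(im,cv2.COLOR_RGB2HSV)
        m&=(im.max(-1)>95)
        q=L[m]
        if len(q)>5: print(cam,len(q),'tool x 1..99%',np.round(np.percentile(q[:,0],[1,5,95,99]),1),'y',np.round(np.percentile(q[:,1],[1,5,95,99]),1),'z',np.round(np.percentile(P[m][:,2]*1000,[2,50,98]),1))
E
python3 - <<'E'
from held import *
held(.066,.092,30); where()
E
```

```text
scene 179 tool x 1..99% [-21.9 -21.7  14.8  16.3] y [-23.4 -20.9  28.3  29. ] z [67.  83.4 87.3]
tcp [430.  137.4  73.8] psi -87.7 z [ 0.011  0.001 -1.   ] q6 1.82 F [ 0.3 -0.1 -0.3] op 50.7
```

Request:
servo_tool --gripper '[-1,-1,-1,-1,-1,-1,-1,-1]' --pt "2 1 15" --pt "0 0 10" --pt "0 0 0" --pt "0 0 3" --pt "0 0 3" --pt "0 0 2" --pt "0 0 2" --pt "0 0 0" --roll '[0,0,0,0,0,0,0,0]'

```text
clock: 36.25
ee_pos: [0.4323, 0.1364, 0.0384]
eef_rot: [[0.999, 0.039, 0.01], [0.039, -0.999, 0.001], [0.01, -0.0, -1.0]]
wrist_force: [-0.6, 0.6, -0.7]
opening: 0.6
```

```bash
python3 - <<'E'
from held import *
where([.432,.1361,.0355]); held(.034,.062,30)
E
```

```text
tcp [432.3 136.4  38.4] psi -87.7 z [ 0.01   0.001 -1.   ] q6 1.82 F [-0.6  0.6 -0.7] op 51.0
travel [-0.3  0.3  2.9]
scene 244 tool x 1..99% [-28.  -25.2  37.3  40.8] y [-28.  -22.7  27.7  28.4] z [34.1 44.9 52. ]
```

Request:
servo_tool --gripper '[-1,-1,-1,-1,-1,-1,-1,-1]' --pt "0 0 1" --pt "0 0 1" --pt "0 0 0.8" --pt "0 0 0" --pt "0 0 0" --pt "0 0 0" --pt "0 0 0" --pt "0 0 0" --roll '[0,0,0,0,0,0,0,0]'

```text
clock: 37.15
ee_pos: [0.4324, 0.1364, 0.0358]
eef_rot: [[0.999, 0.039, 0.011], [0.039, -0.999, 0.001], [0.011, -0.0, -1.0]]
wrist_force: [0.1, 0.1, 0.4]
opening: 0.598
```

Request:
servo_tool --gripper '[0.3,0.4,0.5,0.6,0.6,0.6,0.6,0.6]' --pt "0 0 0" --pt "0 0 0" --pt "0 0 0" --pt "0 0 0" --pt "0 0 -20" --pt "0 0 -40" --pt "0 0 -20" --pt "0 0 0" --roll '[0,0,0,0,0,0,0,0]'

```text
clock: 37.95
ee_pos: [0.4336, 0.1369, 0.1185]
eef_rot: [[0.999, 0.039, 0.017], [0.039, -0.999, 0.003], [0.017, -0.002, -1.0]]
wrist_force: [0.6, -0.2, 0.2]
opening: 0.798
```

```bash
python3 - <<'E'
from h import *
where()
stamp(.552,-.103,r=.1); stamp(.654,-.247,r=.1)
E
```

```text
tcp [433.6 136.9 118.5] psi -87.7 z [ 0.017  0.003 -1.   ] q6 1.82 F [ 0.6 -0.2  0.2] op 67.8
264 [ 553.6 -103.2] [45.  33.6] 48.7 mean [ 552.6 -102.6   20.9] zmx 31.0 px (379, 238)
719 [ 500.2 -179.2] [96.2 48.6] 1.3 mean [ 501.8 -181.6   26.6] zmx 33.9 px (414, 258)
230 [ 654.7 -247.4] [22.4 60.5] 70.0 mean [ 654.5 -247.    18.7] zmx 28.4 px (437, 195)
232 [ 564.7 -293.5] [106.3  21.4] 90.0 mean [ 561.3 -306.    25.1] zmx 33.5 px (465, 232)
```

Request:
servo_tool --gripper '[0.6,0.6,0.6,0.6,0.6,0.6,0.6,0.6]' --pt "10 20 0" --pt "16 35 0" --pt "16 36 0" --pt "16 36 0" --pt "16 36 0" --pt "16 36 0" --pt "14 30 0" --pt "8 15 0" --roll '[0,0,0,0,0,0,0,0]'

```text
clock: 38.85
ee_pos: [0.5532, -0.1052, 0.115]
eef_rot: [[0.999, 0.037, 0.008], [0.037, -0.999, 0.001], [0.008, -0.001, -1.0]]
wrist_force: [-0.7, 0.6, 0.0]
opening: 0.801
```

Request:
servo_tool --gripper '[0.6,0.6,0.6,0.6,0.6,0.6,0.6,0.6]' --pt "0 0 0" --pt "0 0 0" --pt "0 0 10" --pt "0 0 15" --pt "0 0 15" --pt "0 0 10" --pt "0 0 0" --pt "0 0 0" --roll '[0.14,0.14,0.14,0.14,0.14,0.06,0,0]'

```text
clock: 39.65
ee_pos: [0.5531, -0.1024, 0.0662]
eef_rot: [[0.753, -0.658, 0.009], [-0.658, -0.753, 0.001], [0.006, -0.007, -1.0]]
wrist_force: [-0.0, -0.6, -0.2]
opening: 0.8
```

```bash
python3 - <<'E'
from h import *
where([.554,-.1023,.012])
E
```

```text
tcp [ 553.1 -102.4   66.2] psi -131.2 z [ 0.009  0.001 -1.   ] q6 2.08 F [-0.  -0.6 -0.2] op 68.0
travel [ 0.3 -0.3 54.2]
```

Request:
servo_tool --gripper '[0.6,0.6,0.6,0.6,0.6,-0.2,-1,-1]' --pt "0 0 15" --pt "0 0 20" --pt "0 0 14" --pt "0 0 5" --pt "0 0 0" --pt "0 0 0" --pt "0 0 0" --pt "0 0 0" --roll '[0,0,0,0,0,0,0,0]'

```text
clock: 40.45
ee_pos: [0.5551, -0.1031, 0.0141]
eef_rot: [[0.751, -0.66, 0.013], [-0.66, -0.752, 0.0], [0.009, -0.009, -1.0]]
wrist_force: [-0.1, -0.1, 3.8]
opening: 0.516
```

Request:
servo_tool --gripper '[-1,-1,-1,-1,-1,-1,-1,-1]' --pt "0 0 0" --pt "0 0 0" --pt "0 0 0" --pt "0 0 0" --pt "0 0 -20" --pt "0 0 -40" --pt "0 0 -40" --pt "0 0 -5" --roll '[0,0,0,0,0,0,0,0]'

```text
clock: 41.25
ee_pos: [0.5561, -0.1037, 0.1229]
eef_rot: [[0.751, -0.66, 0.02], [-0.66, -0.751, -0.001], [0.016, -0.013, -1.0]]
wrist_force: [0.8, 0.1, -0.1]
opening: 0.518
```

Request:
servo_tool --gripper '[-1,-1,-1,-1,-1,-1,-1,-1]' --pt "0 0 0" --pt "0 0 0" --pt "0 0 0" --pt "0 0 0" --pt "0 0 0" --pt "0 0 0" --pt "0 0 0" --pt "0 0 0" --roll '[-0.14,-0.14,-0.14,-0.14,-0.14,-0.06,0,0]'

```text
clock: 42.05
ee_pos: [0.5527, -0.103, 0.1173]
eef_rot: [[0.999, 0.038, 0.009], [0.038, -0.999, 0.001], [0.009, -0.001, -1.0]]
wrist_force: [-0.5, -0.2, -0.4]
opening: 0.51
```

```bash
python3 - <<'E'
from h import *
where([.5379,.1403,.12])
E
```

```text
tcp [ 552.7 -103.   117.3] psi -87.8 z [ 0.009  0.001 -1.   ] q6 1.32 F [-0.5 -0.2 -0.4] op 43.4
travel [  -5.5 -243.7   -2.6]
```

Request:
servo_tool --gripper '[-1,-1,-1,-1,-1,-1,-1,-1]' --pt "-1 -20 0" --pt "-1 -35 0" --pt "-1 -36 0" --pt "-1 -36 0" --pt "-1 -36 0" --pt "-1 -36 0" --pt "0 -30 0" --pt "0 -15 0" --roll '[0,0,0,0,0,0,0,0]'

```text
clock: 42.85
ee_pos: [0.5371, 0.1426, 0.1177]
eef_rot: [[0.999, 0.041, 0.01], [0.041, -0.999, 0.001], [0.01, -0.001, -1.0]]
wrist_force: [0.6, -0.2, -0.2]
opening: 0.511
```

Request:
servo_tool --gripper '[-1,-1,-1,-1,-1,-1,-1,-1]' --pt "0 0 10" --pt "0 0 15" --pt "0 0 13" --pt "0 0 0" --pt "0 0 0" --pt "0 0 0" --pt "0 0 0" --pt "0 0 0" --roll '[0,0,0,0,0,0,0,0]'

```text
clock: 43.65
ee_pos: [0.5382, 0.1405, 0.0804]
eef_rot: [[0.999, 0.039, 0.012], [0.039, -0.999, 0.001], [0.012, -0.001, -1.0]]
wrist_force: [0.4, 0.4, -0.2]
opening: 0.514
```

```bash
python3 - <<'E'
from held import *
where([.5379,.1403,.039]); held(.064,.095,30)
# seated wide stamp check in top & pocket edges
im,d=env.camera('top'); [print(*r) for r in rects('top',d,.039,.055,(.39,.47,.08,.19),60)]
im2,d2=env.camera('scene'); [print(*r) for r in rects('scene',d2,.039,.055,(.39,.47,.08,.19),60)]
a=cv2.resize(im2[180:320,220:380],None,fx=4,fy=4,interpolation=cv2.INTER_CUBIC); save(a,'s5')
E
```

```text
tcp [538.2 140.5  80.4] psi -87.7 z [ 0.012  0.001 -1.   ] q6 1.77 F [ 0.4  0.4 -0.2] op 43.7
travel [-0.8  0.2 41.4]
scene 156 tool x 1..99% [-20.7 -19.9   2.   10.2] y [-21.9 -19.3  26.   28.6] z [66.7 86.7 91.6]
344 [430.3 134.7] [39.9 56.7] 2.3 mean [430.  131.5  45. ] zmx 50.1 px (270, 244)
```

View pics/s5.png

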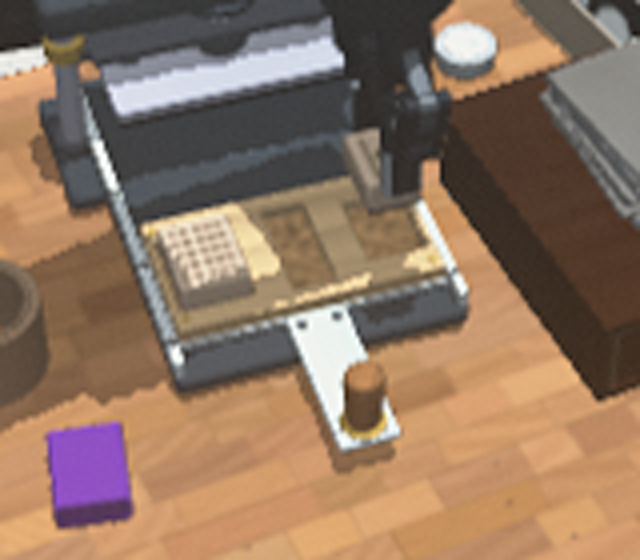

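Request:
servo_tool --gripper '[-1,-1,-1,-1,-1,-1,-1,-1]' --pt "1.5 0 15" --pt "0 0 13" --pt "0 0 0" --pt "0 0 3" --pt "0 0 3" --pt "0 0 2" --pt "0 0 1" --pt "0 0 0" --roll '[0,0,0,0,0,0,0,0]'

```text
clock: 44.65
ee_pos: [0.5398, 0.1407, 0.043]
eef_rot: [[0.999, 0.039, 0.011], [0.039, -0.999, 0.001], [0.011, -0.001, -1.0]]
wrist_force: [0.5, 0.7, 0.4]
opening: 0.52
```

```bash
python3 - <<'E'
from held import *
where([.5395,.1403,.0385])
E
```

```text
tcp [539.8 140.7  43. ] psi -87.7 z [ 0.011  0.001 -1.   ] q6 1.77 F [0.5 0.7 0.4] op 44.2
travel [-0.3  0.4  4.5]
```

Request:
servo_tool --gripper '[-1,-1,-1,-1,-1,-1,-1,-1]' --pt "0 0 1.5" --pt "0 0 1.5" --pt "0 0 1.2" --pt "0 0 0.5" --pt "0 0 0" --pt "0 0 0" --pt "0 0 0" --pt "0 0 0" --roll '[0,0,0,0,0,0,0,0]'

```text
clock: 45.45
ee_pos: [0.5398, 0.1406, 0.0382]
eef_rot: [[0.999, 0.039, 0.01], [0.039, -0.999, 0.001], [0.01, -0.0, -1.0]]
wrist_force: [0.3, -1.0, 1.3]
opening: 0.51
```

Request:
servo_tool --gripper '[0.15,0.25,0.4,0.6,0.6,0.6,0.6,0.6]' --pt "0 0 0" --pt "0 0 0" --pt "0 0 0" --pt "0 0 0" --pt "0 0 -20" --pt "0 0 -40" --pt "0 0 -20" --pt "0 0 0" --roll '[0,0,0,0,0,0,0,0]'

```text
clock: 46.25
ee_pos: [0.5411, 0.1411, 0.1215]
eef_rot: [[0.999, 0.039, 0.018], [0.039, -0.999, 0.003], [0.018, -0.002, -1.0]]
wrist_force: [0.1, -0.6, 0.4]
opening: 0.801
```

```bash
python3 - <<'E'
from h import *
where()
stamp(.654,-.247,r=.1)
E
```

```text
tcp [541.1 141.1 121.5] psi -87.7 z [ 0.018  0.003 -1.   ] q6 1.77 F [ 0.1 -0.6  0.4] op 68.1
229 [ 654.5 -247.1] [22.4 61.2] 70.4 mean [ 654.  -247.    19.1] zmx 25.6 px (437, 195)
231 [ 559.1 -291.8] [ 22.6 111.5] 7.5 mean [ 561.6 -307.2   25.3] zmx 33.5 px (465, 232)
```

Request:
servo_tool --gripper '[1,1,1,1,1,1,1,1]' --pt "6 24 -5" --pt "11 44 0" --pt "12 48 0" --pt "12 48 0" --pt "12 48 0" --pt "12 48 0" --pt "12 48 0" --pt "12 48 0" --roll '[0,0,0,0,0,0,0,0]'

```text
clock: 47.1
ee_pos: [0.6412, -0.2134, 0.1219]
eef_rot: [[0.999, 0.039, 0.007], [0.039, -0.999, 0.002], [0.007, -0.002, -1.0]]
wrist_force: [1.0, 0.2, 0.0]
opening: 0.999
```

Request:
servo_tool --gripper '[1,1,1,1,1,1,1,1]' --pt "8 32 0" --pt "1 3 0" --pt "0 0 0" --pt "0 0 0" --pt "0 0 0" --pt "0 0 0" --pt "0 0 0" --pt "0 0 0" --roll '[0,0,-0.14,-0.14,-0.14,-0.14,-0.14,-0.14]'

```text
clock: 47.9
ee_pos: [0.6513, -0.2447, 0.1223]
eef_rot: [[0.633, 0.775, 0.007], [0.775, -0.633, 0.003], [0.007, 0.004, -1.0]]
wrist_force: [-0.5, 0.9, 0.3]
opening: 1.002
```

Request:
servo_tool --gripper '[1,1,1,1,1,1,1,1]' --pt "0 0 0" --pt "0 0 10" --pt "0 0 20" --pt "0 0 20" --pt "0 0 0" --pt "0 0 0" --pt "0 0 0" --pt "0 0 0" --roll '[-0.14,-0.14,-0.065,0,0,0,0,0]'

```text
clock: 48.7
ee_pos: [0.6534, -0.2462, 0.0752]
eef_rot: [[0.339, 0.941, 0.012], [0.941, -0.339, 0.0], [0.004, 0.012, -1.0]]
wrist_force: [-0.8, -0.6, 0.2]
opening: 0.997
```

```bash
python3 - <<'E'
from h import *
where([.6545,-.2456,.008])
E
```

```text
tcp [ 653.4 -246.2   75.2] psi -19.8 z [ 0.012  0.    -1.   ] q6 -0.04 F [-0.8 -0.6  0.2] op 84.7
travel [ 0.7  0.1 67.2]
```

Request:
servo_tool --gripper '[1,1,1,1,1,-0.2,-1,-1]' --pt "0.5 0 15" --pt "0 0 30" --pt "0 0 17" --pt "0 0 6" --pt "0 0 0" --pt "0 0 0" --pt "0 0 0" --pt "0 0 0" --roll '[0,0,0,0,0,0,0,0]'

```text
clock: 49.5
ee_pos: [0.6546, -0.2461, 0.0076]
eef_rot: [[0.34, 0.941, 0.013], [0.941, -0.34, -0.0], [0.004, 0.013, -1.0]]
wrist_force: [0.3, 0.0, 4.3]
opening: 0.689
```

Request:
servo_tool --gripper '[-1,-1,-1,-1,-1,-1,-1,-1]' --pt "0 0 0" --pt "0 0 0" --pt "0 0 0" --pt "0 0 0" --pt "0 0 -20" --pt "0 0 -40" --pt "0 0 -40" --pt "0 0 -10" --roll '[0,0,0,0,0,0,0,0]'

```text
clock: 50.3
ee_pos: [0.6548, -0.2467, 0.1214]
eef_rot: [[0.339, 0.94, 0.019], [0.941, -0.339, -0.002], [0.004, 0.018, -1.0]]
wrist_force: [0.5, 0.1, 0.8]
opening: 0.691
```

Request:
servo_tool --gripper '[-1,-1,-1,-1,-1,-1,-1,-1]' --pt "0 0 0" --pt "0 0 0" --pt "0 0 0" --pt "0 0 0" --pt "0 0 0" --pt "0 0 0" --pt "0 0 0" --pt "0 0 0" --roll '[0.14,0.14,0.14,0.14,0.14,0.14,0.14,0.14]'

```text
clock: 51.1
ee_pos: [0.6519, -0.2455, 0.115]
eef_rot: [[0.995, 0.099, 0.009], [0.099, -0.995, 0.002], [0.009, -0.001, -1.0]]
wrist_force: [0.2, 0.4, -0.1]
opening: 0.686
```

```bash
python3 - <<'E'
from h import *
where([.4869,.1383,.12])
E
```

```text
tcp [ 651.9 -245.5  115. ] psi -84.3 z [ 0.009  0.002 -1.   ] q6 1.09 F [ 0.2  0.4 -0.1] op 58.3
travel [-126.3 -398.2   -5.8]
```

Request:
servo_tool --gripper '[-1,-1,-1,-1,-1,-1,-1,-1]' --pt "0 0 -5" --pt "-8 -20 0" --pt "-17 -44 0" --pt "-18 -47 0" --pt "-18 -47 0" --pt "-18 -47 0" --pt "-18 -47 0" --pt "-18 -47 0" --roll '[0.06,0,0,0,0,0,0,0]'

```text
clock: 51.9
ee_pos: [0.5233, 0.0479, 0.1194]
eef_rot: [[0.999, 0.044, 0.009], [0.044, -0.999, 0.001], [0.009, -0.001, -1.0]]
wrist_force: [0.9, 0.2, -0.3]
opening: 0.694
```

Request:
servo_tool --gripper '[-1,-1,-1,-1,-1,-1,-1,-1]' --pt "-18 -47 0" --pt "-14 -36 0" --pt "-3 -8 0" --pt "0 0 15" --pt "0 0 15" --pt "0 0 10" --pt "0 0 0" --pt "0 0 0" --roll '[0,0,0,0,0,0,0,0]'

```text
clock: 52.7
ee_pos: [0.4867, 0.135, 0.0796]
eef_rot: [[0.999, 0.044, 0.01], [0.044, -0.999, 0.001], [0.01, -0.0, -1.0]]
wrist_force: [-0.1, -0.6, 0.7]
opening: 0.694
```

```bash
python3 - <<'E'
from held import *
where([.4875,.1385,.034]); held(.066,.1,33)
E
```

```text
tcp [486.7 135.   79.6] psi -87.5 z [ 0.01   0.001 -1.   ] q6 1.78 F [-0.1 -0.6  0.7] op 58.9
travel [ 0.5 -3.4 45.6]
scene 97 tool x 1..99% [-13.2 -12.9  -1.2   6.4] y [-26.4 -25.3  30.   31.5] z [72.6 90.8 94.8]
```

Request:
servo_tool --gripper '[-1,-1,-1,-1,-1,-1,-1,-1]' --pt "0 -3.4 15" --pt "0 0 17" --pt "0 0 0" --pt "0 0 3" --pt "0 0 3" --pt "0 0 2" --pt "0 0 1" --pt "0 0 0" --roll '[0,0,0,0,0,0,0,0]'

```text
clock: 53.6
ee_pos: [0.4868, 0.1388, 0.0388]
eef_rot: [[0.999, 0.044, 0.011], [0.044, -0.999, 0.001], [0.011, -0.001, -1.0]]
wrist_force: [-0.4, -0.8, -0.3]
opening: 0.688
```

```bash
python3 - <<'E'
from held import *
where([.487,.1383,.0336])
E
```

```text
tcp [486.8 138.8  38.8] psi -87.5 z [ 0.011  0.001 -1.   ] q6 1.78 F [-0.4 -0.8 -0.3] op 58.5
travel [0.1 0.5 5.2]
```

Request:
servo_tool --gripper '[-1,-1,-1,-1,-1,-1,-1,-1]' --pt "0 0.4 1.5" --pt "0 0 1.5" --pt "0 0 1" --pt "0 0 1" --pt "0 0 0.4" --pt "0 0 0" --pt "0 0 0" --pt "0 0 0" --roll '[0,0,0,0,0,0,0,0]'

```text
clock: 54.4
ee_pos: [0.4869, 0.1384, 0.0338]
eef_rot: [[0.999, 0.044, 0.011], [0.044, -0.999, 0.001], [0.011, -0.0, -1.0]]
wrist_force: [-1.5, 0.1, 5.0]
opening: 0.69
```

Request:
servo_tool --gripper '[0.5,0.6,0.7,0.8,0.8,0.8,0.8,0.8]' --pt "0 0 0" --pt "0 0 0" --pt "0 0 0" --pt "0 0 0" --pt "0 0 -20" --pt "0 0 -40" --pt "0 0 -40" --pt "0 0 -10" --roll '[0,0,0,0,0,0,0,0]'

```text
clock: 55.2
ee_pos: [0.4881, 0.139, 0.1474]
eef_rot: [[0.999, 0.045, 0.018], [0.044, -0.999, 0.003], [0.019, -0.002, -1.0]]
wrist_force: [0.6, 0.5, 0.2]
opening: 0.902
```

Request:
servo_tool --gripper '[1,1,1,1,1,1,1,1]' --pt "0 30 0" --pt "0 40 0" --pt "0 40 0" --pt "0 40 0" --pt "0 40 0" --pt "0 40 0" --pt "0 0 0" --pt "0 0 0" --roll '[0,0,0,0,0,0,0,0]'

```text
clock: 56.0
ee_pos: [0.4954, -0.0919, 0.1425]
eef_rot: [[0.999, 0.042, 0.009], [0.042, -0.999, 0.002], [0.009, -0.001, -1.0]]
wrist_force: [0.7, 0.2, -0.4]
opening: 0.999
```

```bash
python3 - <<'E'
from held import *
where()
for cam in ('top','scene'):
    im,d=env.camera(cam)
    [print(cam,*r) for r in rects(cam,d,.0395,.055,(.39,.57,.08,.19),60)]
    P=cloud(cam,d); print([p for p in rects(cam,d,.05,.08,(.45,.52,-.03,.05),20)])
    if cam=='scene': a=cv2.resize(im[180:320,220:380],None,fx=5,fy=4,interpolation=cv2.INTER_CUBIC); save(a,'s6')
E
```

```text
tcp [495.4 -91.9 142.5] psi -87.6 z [ 0.009  0.002 -1.   ] q6 1.32 F [ 0.7  0.2 -0.4] op 84.9
top 252 [537.5 138.3] [32.1 44.7] 1.7 mean [537.  138.1  45.1] zmx 52.2 px (277, 246)
top 234 [488.3 137.9] [24.6 58.9] 6.4 mean [488.3 137.7  44.9] zmx 51.8 px (277, 267)
top 382 [432.5 134.4] [39.8 51.4] 2.9 mean [432.5 134.3  45.2] zmx 54.2 px (279, 291)
[(73, array([487.8,  11.5]), array([19.9, 20.4]), 25.2, 'mean', array([487.3,  11.4,  61.3]), 'zmx', np.float64(69.5), 'px', (332, 265))]
scene 208 [485.9 135.8] [23.  62.1] 2.6 mean [485.8 134.8  45.1] zmx 49.2 px (294, 238)
scene 334 [430.6 133.3] [39.9 54.6] 2.6 mean [430.2 132.1  45.2] zmx 49.9 px (270, 243)
[(101, array([485.5,   9.6]), array([19.6, 20.7]), 52.9, 'mean', array([485. ,   7.3,  59.6]), 'zmx', np.float64(66.9), 'px', (310, 276))]
```

View pics/s6.png

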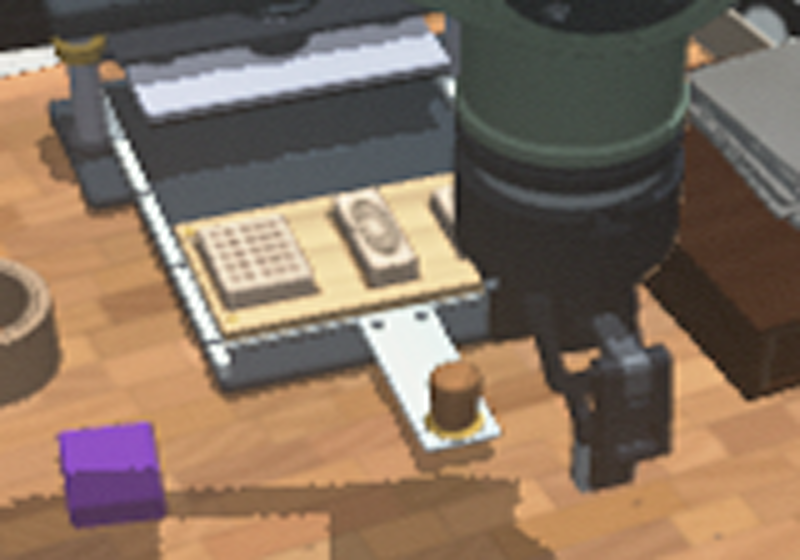

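Request:
servo_tool --gripper '[1,1,1,1,1,1,1,1]' --pt "-3 -35 0" --pt "-4 -45 0" --pt "-4 -25 0" --pt "0 0 20" --pt "0 0 20" --pt "0 0 0" --pt "0 0 0" --pt "0 0 0" --roll '[0,0,0,0,0,0,0,0]'

```text
clock: 56.9
ee_pos: [0.4813, 0.0134, 0.104]
eef_rot: [[0.999, 0.045, 0.012], [0.045, -0.999, 0.001], [0.012, -0.0, -1.0]]
wrist_force: [-0.3, -0.5, 0.4]
opening: 1.003
```

```bash
python3 - <<'E'
from h import *
where([.4879,.0129,.042])
E
```

```text
tcp [481.3  13.4 104. ] psi -87.4 z [ 0.012  0.001 -1.   ] q6 1.53 F [-0.3 -0.5  0.4] op 85.2
travel [ 5.8  0.8 62. ]
```

Request:
servo_tool --gripper '[1,1,1,1,-0.4,-1,-1,-1]' --pt "6 1 20" --pt "0 0 30" --pt "0 0 12" --pt "0 0 0" --pt "0 0 0" --pt "0 0 0" --pt "0 0 0" --pt "0 0 0" --roll '[0,0,0,0,0,0,0,0]' --newtons 40

```text
clock: 57.7
ee_pos: [0.4879, 0.0123, 0.0419]
eef_rot: [[0.999, 0.044, 0.012], [0.044, -0.999, 0.001], [0.012, -0.0, -1.0]]
wrist_force: [0.1, 0.3, 1.0]
opening: 0.331
```

Request:
servo_tool --gripper '[-1,-1,-1,-1,-1,-1,-1,-1]' --pt "0 0 0" --pt "0 0 0" --pt "0 -4 0" --pt "0 -8 0" --pt "0 -10 0" --pt "0 -10 0" --pt "0 -10 0" --pt "0 -10 0" --roll '[0,0,0,0,0,0,0,0]'

```text
clock: 58.5
ee_pos: [0.4856, 0.0644, 0.042]
eef_rot: [[0.999, 0.045, 0.012], [0.045, -0.999, 0.0], [0.012, 0.0, -1.0]]
wrist_force: [0.4, -1.6, 4.9]
opening: 0.255
```

```bash
python3 - <<'E'
from h import *
where([.4822,.149,.042])
im,d=env.camera('top'); [print(*r) for r in rects('top',d,.0395,.055,(.39,.57,.12,.24),60)]
E
```

```text
tcp [485.6  64.4  42. ] psi -87.4 z [ 0.012  0.    -1.   ] q6 1.64 F [ 0.4 -1.6  4.9] op 21.7
travel [  0.4 -84.7  -0. ]
262 [535.5 189.7] [32.8 44.6] 1.4 mean [535.  189.9  45.2] zmx 52.2 px (255, 248)
243 [485.9 188.5] [21.9 59.9] 2.2 mean [486.  188.   45.1] zmx 54.7 px (256, 268)
382 [430.4 186.5] [40.3 52. ] 2.2 mean [430.5 185.9  45.2] zmx 53.3 px (257, 292)
```

Request:
servo_tool --gripper '[-1,-1,-1,-1,-1,-1,-1,-1]' --pt "0 -12 0" --pt "0 -14 0" --pt "0 -14 0" --pt "0 -14 0" --pt "0 -12 0" --pt "0 -10 0" --pt "0 -6 0" --pt "0 -3 0" --roll '[0,0,0,0,0,0,0,0]'

```text
clock: 59.35
ee_pos: [0.4821, 0.1499, 0.042]
eef_rot: [[0.999, 0.045, 0.013], [0.045, -0.999, 0.001], [0.013, -0.001, -1.0]]
wrist_force: [-0.3, -1.8, 5.0]
opening: 0.254
```

Request:
servo_tool --gripper '[-1,-1,-1,-1,-1,-1,-1,-1]' --pt "0 -2 0" --pt "0 -1 0" --pt "0 -1 0" --pt "0 -1 0" --pt "0 0 0" --pt "0 0 0" --pt "0 0 0" --pt "0 0 0" --roll '[0,0,0,0,0,0,0,0]'

```text
clock: 60.15
ee_pos: [0.482, 0.1503, 0.042]
eef_rot: [[0.999, 0.048, 0.012], [0.048, -0.999, -0.006], [0.012, 0.006, -1.0]]
wrist_force: [3.3, -18.5, 8.1]
opening: 0.254
```

Request:
servo_tool --gripper '[-0.2,0.4,1,1,1,1,1,1]' --pt "0 0 0" --pt "0 0 0" --pt "0 0 0" --pt "0 3 0" --pt "0 0 -25" --pt "0 0 -45" --pt "0 0 -45" --pt "0 0 -20" --roll '[0,0,0,0,0,0,0,0]'

```text
clock: 60.95
ee_pos: [0.4814, 0.1518, 0.1802]
eef_rot: [[0.999, 0.045, 0.017], [0.045, -0.999, 0.003], [0.017, -0.002, -1.0]]
wrist_force: [0.7, 0.2, -0.7]
opening: 1.003
```

Request:
servo_tool --gripper '[1,1,1,1,1,1,1,1]' --pt "0 10 -40" --pt "0 10 -40" --pt "0 10 -40" --pt "0 10 0" --pt "0 0 0" --pt "0 0 0" --pt "0 0 0" --pt "0 0 0" --roll '[0,0,0,0,0,0,0,0]'

```text
clock: 61.75
ee_pos: [0.4798, 0.1113, 0.2948]
eef_rot: [[0.999, 0.045, 0.008], [0.045, -0.999, 0.001], [0.008, -0.0, -1.0]]
wrist_force: [0.3, -0.5, -1.0]
opening: 0.997
```

```bash
python3 - <<'E'
from h import *
where([.5294,.2875,.32])
for cam in ('top','scene'):
    im,d=env.camera(cam); 
    for lo,hi in ((.2,.26),): [print(cam,*r) for r in rects(cam,d,lo,hi,(.4,.57,.24,.36),8)]
    [print(cam,'knob',*r) for r in rects(cam,d,.05,.08,(.45,.52,.12,.18),20)]
    print(cam,[(n,[np.round(np.array(x['xy'])*[640,480],1) for x in env.place_of(n,cam)[:2]]) for n in ('crank_grip','glue_stick','balm_tin')])
    if cam=='scene': save(cv2.resize(im[110:300,200:380],None,fx=4,fy=3.1,interpolation=cv2.INTER_CUBIC),'s7')
E
```

```text
tcp [479.8 111.3 294.8] psi -87.4 z [ 0.008  0.001 -1.   ] q6 1.73 F [ 0.3 -0.5 -1. ] op 84.7
travel [  57.7 -173.8  -24.7]
top 155 [529.9 287.3] [22.8 22.2] 8.6 mean [527.8 284.7 234.1] zmx 250.0 px (196, 239)
top knob 48 [477.7 149.4] [21.4 11.7] 85.8 mean [478.1 147.7  60.9] zmx 69.2 px (272, 271)
top [('crank_grip', [array([197.6, 237.4]), array([215.5, 211.2])]), ('glue_stick', [array([352.9, 183. ])]), ('balm_tin', [array([217.4, 211.8])])]
scene 10 [525. 279.] [8.6 5.8] 20.8 mean [523.9 278.1 230.5] zmx 235.7 px (292, 129)
scene 10 [518.3 283.8] [2.  9.2] 20.4 mean [518.6 283.5 203.6] zmx 207.9 px (290, 138)
scene knob 88 [480.2 146.9] [21.5 20.4] 0.2 mean [479.4 144.2  59.5] zmx 66.8 px (290, 231)
scene [('crank_grip', [array([293.5, 131.4])]), ('glue_stick', [array([412. , 288.7]), array([299.7, 196.8])]), ('balm_tin', [array([335.5, 195. ])])]
```

View pics/s7.png

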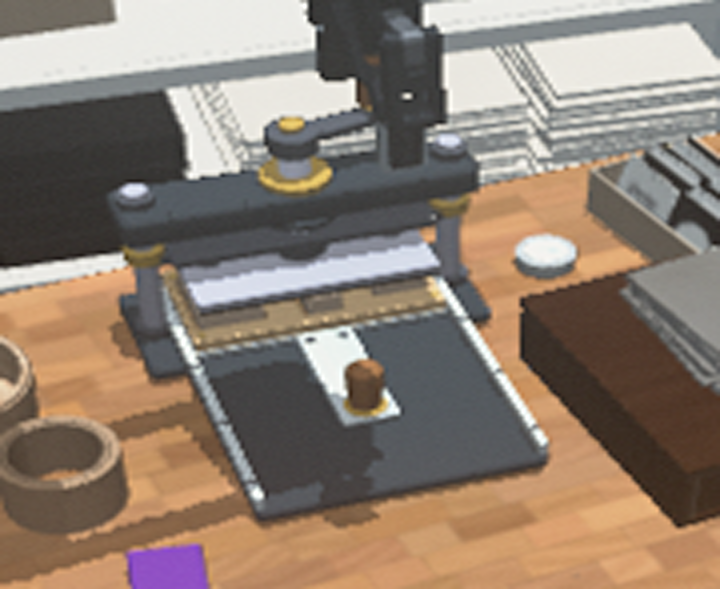

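Request:
servo_tool --gripper '[1,1,1,1,1,1,1,1]' --pt "8 -20 -10" --pt "14 -43 0" --pt "14 -43 0" --pt "13 -43 0" --pt "8 -24 0" --pt "0 0 0" --pt "0 0 0" --pt "0 0 0" --roll '[0,0,0,0,0,0,0,0]'

```text
clock: 62.95
ee_pos: [0.5292, 0.2853, 0.307]
eef_rot: [[0.999, 0.044, 0.01], [0.044, -0.999, 0.0], [0.01, 0.0, -1.0]]
wrist_force: [0.0, -0.0, 0.5]
opening: 1.004
```

```bash
python3 - <<'E'
from h import *
where([.5294,.2875,.194])
E
```

```text
tcp [529.2 285.3 307. ] psi -87.5 z [ 0.01  0.   -1.  ] q6 2.01 F [ 0.  -0.   0.5] op 85.3
travel [ -0.9  -2.2 113. ]
```

Request:
servo_tool --gripper '[1,1,1,1,1,-1,-1,-1]' --pt "-0.9 -2 30" --pt "0 0 45" --pt "0 0 30" --pt "0 0 8" --pt "0 0 0" --pt "0 0 0" --pt "0 0 0" --pt "0 0 0" --roll '[0,0,0,0,0,0,0,0]' --newtons 40

```text
clock: 63.75
ee_pos: [0.5304, 0.2887, 0.1956]
eef_rot: [[0.999, 0.044, 0.013], [0.044, -0.999, 0.002], [0.013, -0.002, -1.0]]
wrist_force: [-0.6, 0.0, 0.4]
opening: 0.52
```

Request:
servo_tool --gripper '[-1,-1,-1,-1,-1,-1,-1,-1]' --pt "0 0 0" --pt "0 0 0" --pt "0 0 0" --pt "0 0 0" --pt "0 0 0" --pt "0 0 0" --pt "0 0 0" --pt "0 0 0" --roll '[0,0,0,0,0,0,0,0]'

```text
clock: 64.55
ee_pos: [0.53, 0.2888, 0.1948]
eef_rot: [[0.999, 0.044, 0.012], [0.044, -0.999, 0.002], [0.012, -0.001, -1.0]]
wrist_force: [-0.5, 0.2, 6.2]
opening: 0.266
```

```bash
python3 - <<'E'
from h import *
where()
s=env.sense(); v=s['ee_pos'][:2]-[.4762,.2735]; a0=np.arctan2(v[1],v[0]); print(np.linalg.norm(v),np.degrees(a0))
r=55*np.array([[np.cos(a),np.sin(a)] for a in a0-np.radians(22.5*np.arange(17))]); d=np.diff(r,axis=0)
print(np.round(np.c_[d,0*d[:,0]]@s['eef_rot'],1).tolist())
E
```

```text
tcp [530.  288.8 194.8] psi -87.5 z [ 0.012  0.002 -1.   ] q6 2.01 F [-0.5  0.2  6.2] op 22.6
0.05589755557676469 15.864807064337418
[[0.8, 21.4, -0.0], [-7.5, 20.1, -0.1], [-14.6, 15.7, -0.2], [-19.5, 8.9, -0.2], [-21.4, 0.8, -0.3], [-20.1, -7.5, -0.2], [-15.7, -14.6, -0.2], [-8.9, -19.5, -0.1], [-0.8, -21.4, 0.0], [7.5, -20.1, 0.1], [14.6, -15.7, 0.2], [19.5, -8.9, 0.2], [21.4, -0.8, 0.3], [20.1, 7.5, 0.2], [15.7, 14.6, 0.2], [8.9, 19.5, 0.1]]
```

Request:
servo_tool --gripper '[-1,-1,-1,-1,-1,-1,-1,-1]' --pt "0.8 21.4 0.5" --pt "-7.5 20.1 0.4" --pt "-14.6 15.7 0.3" --pt "-19.5 8.9 0.3" --pt "-21.4 0.8 0.2" --pt "-20.1 -7.5 0.3" --pt "-15.7 -14.6 0.3" --pt "-8.9 -19.5 0.4" --roll '[0,0,0,0,0,0,0,0]' --newtons 50

```text
clock: 65.35
ee_pos: [0.4243, 0.2577, 0.1909]
eef_rot: [[0.999, 0.044, 0.014], [0.044, -0.999, -0.0], [0.014, 0.001, -1.0]]
wrist_force: [6.9, -2.7, 1.1]
opening: 0.265
```

Request:
servo_tool --gripper '[-1,-1,-1,-1,-1,-1,-1,-1]' --pt "-0.8 -21.4 0.5" --pt "7.5 -20.1 0.6" --pt "14.6 -15.7 0.7" --pt "19.5 -8.9 0.7" --pt "21.4 -0.8 0.8" --pt "20.1 7.5 0.7" --pt "15.7 14.6 0.7" --pt "8.9 19.5 0.6" --roll '[0,0,0,0,0,0,0,0]'

```text
clock: 66.15
ee_pos: [0.53, 0.2896, 0.1867]
eef_rot: [[0.999, 0.045, 0.01], [0.045, -0.999, 0.003], [0.01, -0.003, -1.0]]
wrist_force: [-8.1, 2.2, 10.9]
opening: 0.261
```

Request:
servo_tool --gripper '[-1,-1,-1,-1,-1,-1,-1,-1]' --pt "0.8 21.4 0.5" --pt "-7.5 20.1 0.4" --pt "-14.6 15.7 0.3" --pt "-19.5 8.9 0.3" --pt "-21.4 0.8 0.2" --pt "-20.1 -7.5 0.3" --pt "-15.7 -14.6 0.3" --pt "-8.9 -19.5 0.4" --roll '[0,0,0,0,0,0,0,0]'

```text
clock: 66.95
ee_pos: [0.4243, 0.2577, 0.183]
eef_rot: [[0.999, 0.044, 0.014], [0.044, -0.999, -0.0], [0.014, 0.001, -1.0]]
wrist_force: [4.9, -2.7, 2.4]
opening: 0.263
```

Request:
servo_tool --gripper '[-1,-1,-1,-1,-1,-1,-1,-1]' --pt "-0.8 -21.4 0.5" --pt "7.5 -20.1 0.6" --pt "14.6 -15.7 0.7" --pt "19.5 -8.9 0.7" --pt "21.4 -0.8 0.8" --pt "20.1 7.5 0.7" --pt "15.7 14.6 0.7" --pt "8.9 19.5 0.6" --roll '[0,0,0,0,0,0,0,0]'

```text
clock: 67.75
ee_pos: [0.53, 0.2896, 0.1788]
eef_rot: [[0.999, 0.045, 0.01], [0.045, -0.999, 0.003], [0.01, -0.003, -1.0]]
wrist_force: [-8.7, 2.2, 11.4]
opening: 0.261
```

```bash
python3 - <<'E'
from h import *
where(); s=env.sense(); v=s['ee_pos'][:2]-[.4762,.2735]; print(np.linalg.norm(v),np.degrees(np.arctan2(v[1],v[0])))
E
```

```text
tcp [530.  289.6 178.8] psi -87.4 z [ 0.01   0.003 -1.   ] q6 2.01 F [-8.7  2.2 11.4] op 22.2
0.056173875875335254 16.69064974566227
```

Request:
servo_tool --gripper '[-1,-1,-1,-1,-1,-1,-1,-1]' --pt "1.1 4.7 0.1" --pt "0.7 4.8 0.1" --pt "0.2 4.8 0.1" --pt "0 0 0" --pt "0 0 0" --pt "0 0 0" --pt "0 0 0" --pt "0 0 0" --roll '[0,0,0,0,0,0,0,0]'

```text
clock: 68.55
ee_pos: [0.5318, 0.2743, 0.1785]
eef_rot: [[0.999, 0.044, 0.01], [0.044, -0.999, 0.001], [0.01, -0.001, -1.0]]
wrist_force: [-2.9, -1.0, 6.8]
opening: 0.262
```

```bash
python3 - <<'E'
from h import *
where(); s=env.sense(); v=s['ee_pos'][:2]-[.4762,.2735]; print(np.linalg.norm(v),np.degrees(np.arctan2(v[1],v[0])))
im,d=env.camera('scene'); save(cv2.resize(im[110:270,200:360],None,fx=5,fy=3.7,interpolation=cv2.INTER_CUBIC),'s8')
P=cloud('scene',d); m=(P[...,0]>.40)&(P[...,0]<.55)&(P[...,1]>.2)&(P[...,1]<.26)
for lo,hi in ((.039,.05),(.05,.075),(.075,.1)):
    q=P[m&(P[...,2]>lo)&(P[...,2]<hi)]; print(lo,len(q),q.mean(0) if len(q) else '')
E
```

```text
tcp [531.8 274.3 178.5] psi -87.5 z [ 0.01   0.001 -1.   ] q6 1.99 F [-2.9 -1.   6.8] op 22.3
0.055586575777713684 0.7875650248710023
0.039 72 [0.4770095  0.23265734 0.04712581]
0.05 754 [0.47193594 0.24386719 0.05871308]
0.075 133 [0.46568094 0.25619651 0.07778025]
```

View pics/s8.png

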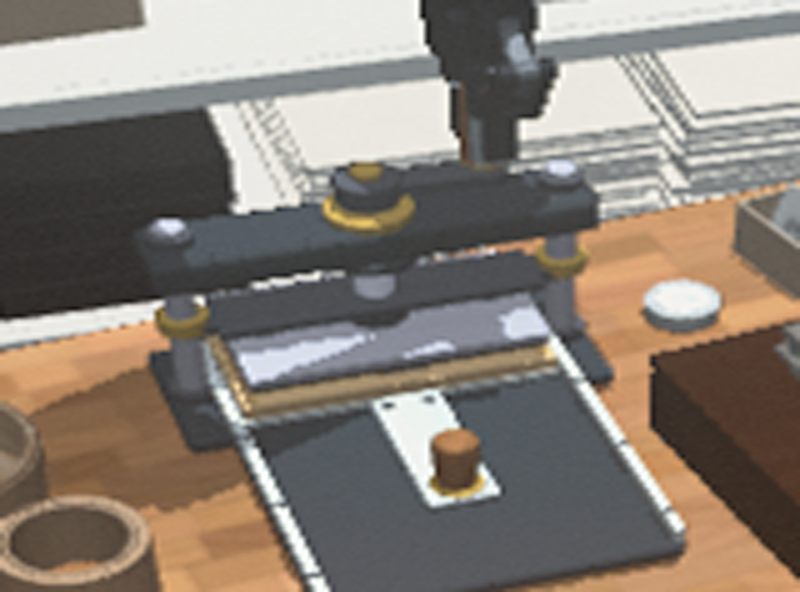

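```bash
python3 - <<'E'
from h import *
for cam in ('top','scene'):
    d=np.load(cam+'0.npz')['d']; P=cloud(cam,d)
    m=(P[...,0]>.487)&(P[...,0]<.515)&(P[...,1]>.26)&(P[...,1]<.29)&(P[...,2]>.15)
    q=np.sort(P[m][:,2]*1000); print(cam,'arm',len(q),np.percentile(q,[10,25,50,75,90]).round(1))
    m=(P[...,0]>.522)&(P[...,0]<.538)&(P[...,1]>.268)&(P[...,1]<.292)&(P[...,2]>.217)
    q=P[m][:,2]*1000; print('handle top',len(q),np.percentile(q,[25,50,75]).round(1))
    # references: crosshead top must be 140
    m=(P[...,0]>.40)&(P[...,0]<.45)&(P[...,1]>.255)&(P[...,1]<.285)&(P[...,2]>.12)
    q=P[m][:,2]*1000; print('crosshead',np.percentile(q,[25,50,75]).round(1))
E
```

```text
top arm 120 [161.  162.8 164.6 166.5 168. ]
handle top 85 [223.3 227.1 231. ]
crosshead [137.7 139.1 140.5]
scene arm 88 [159.3 161.9 164.2 166.1 167.1]
handle top 64 [222.7 226.2 230.1]
crosshead [138.5 139.7 140.7]
```

```bash
cat > arc.py <<'E'
from h import *
import sys
def arc(step,n=8,a0=None):
    s=env.sense(); v=s['ee_pos'][:2]-[.4762,.2738]; a=np.arctan2(v[1],v[0]); print('r',np.linalg.norm(v),'ang',np.degrees(a)); where()
    if a0 is not None: a=np.radians(a0)
    r=55*np.array([[np.cos(x),np.sin(x)] for x in a-np.radians(step*np.arange(n+1))]); d=np.c_[np.diff(r,axis=0),np.full(n,-8*step/360)]
    print(np.round(d@s['eef_rot'],1).tolist())
if __name__=='__main__': arc(float(sys.argv[1]),8,float(sys.argv[2]) if len(sys.argv)>2 else None)
E
python3 arc.py 7.5
```

```text
r 0.05557642654466513 ang 0.4808225755707548
tcp [531.8 274.3 178.5] psi -87.4 z [ 0.01   0.001 -1.   ] q6 1.99 F [-3.5 -0.4  6.9] op 22.4
[[-0.7, 7.2, 0.2], [-1.7, 7.0, 0.1], [-2.6, 6.7, 0.1], [-3.4, 6.3, 0.1], [-4.2, 5.8, 0.1], [-4.9, 5.2, 0.1], [-5.6, 4.5, 0.1], [-6.1, 3.8, 0.1]]
```

Request:
servo_tool --gripper '[-1,-1,-1,-1,-1,-1,-1,-1]' --pt "-0.7 7.2 0.2" --pt "-1.7 7 0.1" --pt "-2.6 6.7 0.1" --pt "-3.4 6.3 0.1" --pt "-4.2 5.8 0.1" --pt "-4.9 5.2 0.1" --pt "-5.6 4.5 0.1" --pt "-6.1 3.8 0.1" --roll '[0,0,0,0,0,0,0,0]'

```text
clock: 69.4
ee_pos: [0.5058, 0.2282, 0.1773]
eef_rot: [[0.999, 0.044, 0.013], [0.044, -0.999, 0.005], [0.013, -0.005, -1.0]]
wrist_force: [0.5, 5.8, 4.2]
opening: 0.26
```

```bash
python3 arc.py 5 -59.5
```

```text
r 0.05436301894247693 ang -56.95258489490212
tcp [505.8 228.2 177.3] psi -87.5 z [ 0.013  0.005 -1.   ] q6 1.93 F [0.5 5.8 4.2] op 22.1
[[-4.3, 2.1, 0.0], [-4.5, 1.7, 0.0], [-4.6, 1.3, 0.0], [-4.7, 0.9, 0.0], [-4.8, 0.5, 0.0], [-4.8, 0.0, 0.0], [-4.8, -0.4, 0.0], [-4.7, -0.8, 0.1]]
```

Request:
servo_tool --gripper '[-1,-1,-1,-1,-1,-1,-1,-1]' --pt "-4.3 2.1 0.1" --pt "-4.5 1.7 0.1" --pt "-4.6 1.3 0.1" --pt "-4.7 0.9 0.1" --pt "-4.8 0.5 0" --pt "-4.8 0 0" --pt "-4.8 -0.4 0" --pt "-4.7 -0.8 0.1" --roll '[0,0,0,0,0,0,0,0]'

```text
clock: 70.2
ee_pos: [0.4782, 0.2202, 0.1768]
eef_rot: [[0.998, 0.047, 0.034], [0.047, -0.999, 0.003], [0.034, -0.001, -0.999]]
wrist_force: [33.4, -1.9, -13.0]
opening: 0.26
```

```bash
python3 arc.py 5 -99.5
```

```text
r 0.0536345138754811 ang -87.89234845951539
tcp [478.2 220.2 176.8] psi -87.3 z [ 0.034  0.003 -0.999] q6 1.95 F [ 33.4  -1.9 -13. ] op 22.1
[[-4.6, -1.2, -0.0], [-4.5, -1.6, -0.0], [-4.4, -2.0, -0.0], [-4.2, -2.4, -0.0], [-3.9, -2.7, -0.0], [-3.7, -3.1, -0.0], [-3.4, -3.4, -0.0], [-3.1, -3.7, 0.0]]
```

Request:
servo_tool --gripper '[-0.2,0.5,1,1,1,1,1,1]' --pt "0 0 0" --pt "0 0 0" --pt "0 0 0" --pt "4 0 0" --pt "4 0 0" --pt "0 0 -30" --pt "0 0 -45" --pt "0 0 -40" --roll '[0,0,0,0,0,0,0,0]'

```text
clock: 71.0
ee_pos: [0.4753, 0.2197, 0.292]
eef_rot: [[0.999, 0.044, 0.01], [0.044, -0.999, 0.001], [0.01, -0.0, -1.0]]
wrist_force: [1.2, -0.3, -0.2]
opening: 1.003
```

Request:
servo_tool --gripper '[1,1,1,1,1,1,1,1]' --pt "0 0 -30" --pt "-15 45 0" --pt "-15 45 0" --pt "-15 45 0" --pt "-15 45 0" --pt "-15 45 0" --pt "0 0 0" --pt "0 0 0" --roll '[0,0,0,0,0,0,0,0]'

```text
clock: 71.8
ee_pos: [0.41, -0.0091, 0.3199]
eef_rot: [[0.999, 0.041, 0.011], [0.041, -0.999, 0.001], [0.011, -0.001, -1.0]]
wrist_force: [0.4, 0.2, 0.2]
opening: 1.0
```

```bash
python3 - <<'E'
from h import *
where()
im,d=env.camera('top'); P=cloud('top',d)
[print('grip',*r) for r in rects('top',d,.2,.25,(.42,.57,.19,.36),8)]
[print('knob',*r) for r in rects('top',d,.05,.08,(.45,.52,.12,.18),20)]
im,d=env.camera('scene'); save(cv2.resize(im[110:270,200:360],None,fx=5,fy=3.7,interpolation=cv2.INTER_CUBIC),'s9')
[print('grip',*r) for r in rects('scene',d,.2,.25,(.42,.57,.19,.36),8)]
P=cloud('scene',d); 
m=(P[...,0]>.467)&(P[...,0]<.487)&(P[...,1]>.236)&(P[...,1]<.255)&(P[...,2]>.15); q=P[m][:,2]*1000; print('arm',len(q),np.percentile(q,[10,50,90]) if len(q) else '')
for cam in ('top','scene'): print([(n,[np.round(np.array(x['xy'])*[640,480],1) for x in env.place_of(n,cam)[:2]]) for n in ('glue_stick','balm_tin')])
E
```

```text
tcp [410.   -9.1 319.9] psi -87.6 z [ 0.011  0.001 -1.   ] q6 1.48 F [0.4 0.2 0.2] op 85.0
grip 118 [478.9 217.7] [22.6 21.8] 69.7 mean [478.1 216.3 222.2] zmx 233.8 px (231, 263)
knob 75 [482.  148.1] [20.7 20.7] 28.6 mean [481.5 147.8  61.8] zmx 69.2 px (272, 269)
grip 8 [485.9 212.9] [13.6  1.6] 61.6 mean [486.1 213.1 220. ] zmx 222.8 px (283, 154)
arm 0 
[('glue_stick', [array([351.7, 179.1])]), ('balm_tin', [])]
[('glue_stick', [array([415.3, 290.9])]), ('balm_tin', [array([335. , 196.4])])]
```

View pics/s9.png

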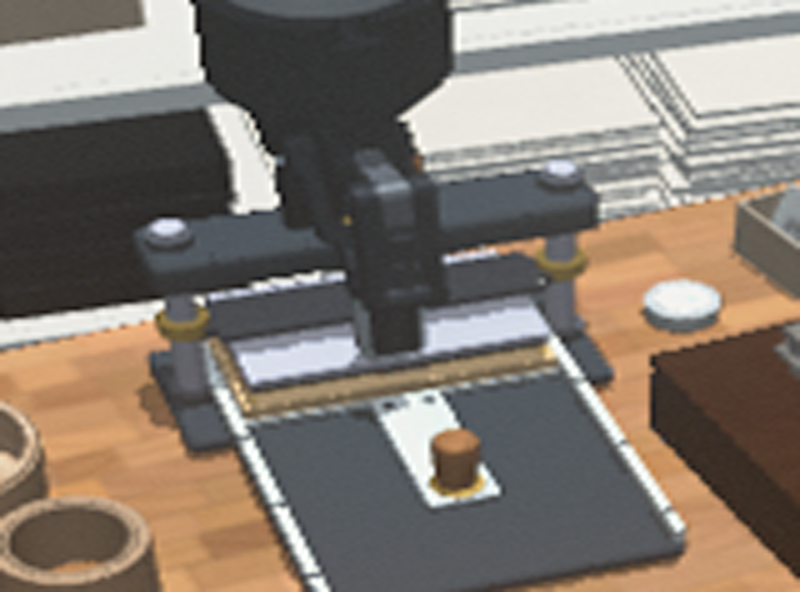

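```bash
python3 - <<'E'
from h import *
im,d=env.camera('top'); P=cloud('top',d)
m=(P[...,0]>.470)&(P[...,0]<.486)&(P[...,1]>.206)&(P[...,1]<.229)&(P[...,2]>.212); q=P[m][:,2]*1000; print('handle top',len(q),np.percentile(q,[25,50,75]).round(1))
[print('platen',*r[:6]) for r in rects('top',d,.045,.075,(.38,.58,.2,.27),60)]
E
```

```text
handle top 83 [222.1 225.5 227.5]
platen 240 [529.6 246.4] [55.9 30.3] 2.8 mean [530.6 247.2  58.4]
platen 445 [440.8 242.8] [78.7 29.4] 2.3 mean [442.4 243.5  58.4]
```

```bash
python3 -c "
from rig import env
print(env.sign_off())"
```

```text
the job is handed in; nothing more can be done
None
```

The job is handed in, and I believe it succeeded. All three stamps (wide, long, mid) are in their own pockets, the tray is home, and the crank is wound down to its stop. `sign_off` reports no verdict.

**What I did:** I wound the crank up two turns rather than all the way, which left about 10 mm or more between the platen and the stamp tops. I drew the tray out, seated the stamps, slid the tray home, and wound the crank clockwise to its stop. I left the two purple blocks alone.

**Last checks:**
- **Stamps:** the tops measured about 45 mm above the table (46 mm expected), square within about 0.03 rad, seen with the tray part-way home. They were under the platen after that, so I could not look again.
- **Tray:** the knob was pushed against the home stop with 18 N and has stayed there.
- **Crank:** it stopped hard at about 33 N, with the arm pointing straight to the front. The handle was about 2 mm lower than at the start.
- **Platen lift:** I could not measure this directly. The platen's height rose about 0.6 mm compared with the start, where I expected about 1.6 mm. The overall lift of about 4 mm is inferred from the crank being at its stop.
- **Glue stick and tin:** both showed within a few pixels of where they started. In the last pictures, the scene camera network still placed the tin but the top one missed it.

**What went wrong:** While rolling the gripper over the tray I hit the last joint's limit. The tool tilted and the fingers briefly closed on the tray strap. I straightened it by over-rolling at the opposite limit, leaving about 0.01 rad of tilt for the rest of the job.

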